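# Clamp glued phones, cure them, unclamp

### The arm

A 6-joint arm with a two-finger parallel gripper is mounted at the origin on a cart in front of the work surface, level with it; the furniture and walls round the work are solid. World frame = base frame: x ahead of the robot, y to its left, z up, the work surface at z = 0. Lengths are in m, angles in rad, forces in N, time in s.
With the tool pointing down it reaches from about 0.3 to 0.875 m from the base axis. Payload 6.4 kg.
Tool frame: the origin (TCP) lies midway between the tips of the shut fingers; the grasp point (between the pads) lies 19 mm behind it (ctrl.pinch_z is the distance from the TCP to the grasp point, in m); z points along the fingers, y is the line along which they close (so a half turn about z gives the same grasp; the last joint's range is limited). The gripper opens to 85 mm and grips with 20 to 120 N. Pads are 22 mm wide; open, the fingers measure 114 mm over their backs; the gripper's body (76 mm by 85 mm) begins 54 mm behind the grasp point. The pads swing forward as they close: fully open they stand 13 mm farther back than shut.
Start: joints at [1.014, 0.181, 1.607, -0, 1.354, -0.206], TCP at [0.198, 0.54, 0.202] pointing down, gripper open.
Joint ranges: [-2.99, 2.99], [-0.89, 2.07], [0.3, 2.58], [-1.14, 4.28], [0, 2.63], [-3.12, 3.12]. Speed limits (rad/s): [2.57, 2.57, 3.01, 3.14, 3.14, 3.14].

### API

Orientations are given as a unit quaternion [w, x, y, z].
In Python, from bench import ctrl gives the robot as it stands.
- The arm moves only by the tool apply_moves, never from a script. Its argument "moves" is a list of rows, each an object with "jaw": the opening, from 0 (shut) to 1 (fully open); "offset": the shift along the tool's x, y, z in mm, a list of three; "rot": the turn, a rotation vector about the tool's x, y, z in degrees, a list of three. In form: [{"jaw": jaw, "offset": [dx, dy, dz], "rot": [ax, ay, az]}, ...]. A call has exactly 5 rows; each row shifts and turns the commanded pose from where the row before left it, along the tool's axes as they then stand; what a row does not reach is not made up. A row lasts 1/8 s, in which the tool goes at most 62.5 mm and 10.7 degrees, less where a joint would pass 70% of its speed; a pose out of reach is approached as far as the arm can. A call is refused whole if a number of a shift passes 62.5 or a number of a turn 10.7, either way. A call with a gripper value outside its range is refused whole. The fingers move at their own pace and stop on an object; the grip force is fixed at half the most. Time passes only in rows, so rows that do not move let the fingers close, or fill a call up. It gives the time, the measured TCP pose, the force, the opening and the grip force at its end, in the units of the state.
- ctrl.get_obs(): the state, without advancing time (a new reading comes with each control period).
- ctrl.camera(name): name is "scene" or "top"; returns (picture, depth): 480x640x3 uint8, red, green, blue; 480x640 float32, m along the optical axis (not along the pixel's ray), 0 where there is no reading.
- ctrl.camera_params(name): a dict with "K" (3x3 intrinsics, pixels), "cam_to_world" (4x4, takes a point from camera to world coordinates). Camera axes: x right, y down, z forward; pixel columns grow to the right and rows downward; lengths in m; the calibration is good to about 2 mm. A picture is of the moment at which its call begins. camera_params takes no time and is no camera call.
- ctrl.hand_in(): hands the job in; it is judged then, once.
Trained networks look in the newest picture that a camera, given by its name, has taken for a name from the list of things; names that differ only in an ending like _2 or _b are one class to them, and where a whole thing is asked for, a point or a joint stands for the part that bears it (a point fixed in the world has none). Each returns a list of dicts, best first, with "score" (0 to 1); they miss things now and then, are a little off and sometimes report something else, mostly with a low value. They report only what shows in the picture. A call takes as long as a camera call.
- ctrl.outline_of(camera, target): "region" (480x640 bool, what is visible of it) and "position" ([column, row] in pixels, amid what is visible of it).
The state is a dict: "time_s": time; "q": joint angles; "dq": joint speeds; "joint_efforts": joint torques, N m; "eef_pos": TCP position; "eef_rot": TCP orientation; "wrist_force": force on the tool from outside, world axes, zero at the start; "torque": the same for the moment, N m; "opening": opening from 0.0 (shut) to 1.0 (fully open); "grasp_force": force on a finger pad.
Only numpy, scipy, OpenCV 4.12 (cv2) and the standard library are available. Lean on these libraries where they do the work, as an engineer would, in place of code of your own. Each camera call takes 0.05 s, during which the arm holds its last target. There are 200 camera calls.

### The job

Clip every orange spring clamp that lies on the desk squarely onto the free upright end of a phone in the rack, about half-way up and with the jaw pads fully over the edge, one clamp to a phone. When all are on, squeeze the curing lamp's red trigger fully, keep it pulled for about three seconds and let it go. Then take every clamp off again and lay it flat on the desk in front of the rack, a few centimetres clear of the phones; leave the tin, the jar and the tub where they are.

Things in the scene. Friction and masses are not known exactly. Their poses are not given: they have to be found in the camera images.
- clamp0_mid (a point): centre (half-way up, on the hinge pin) of orange spring clamp 0, like a big clothes peg lying flat: 108 mm long, 26 mm thick, 55 g; may be absent. x points from handles to jaws, y is the way it opens, z (hinge axis) up; same either way up. Handles end at x = -54 mm; pinch both at x = -42 mm: 58 mm over their outsides at rest, 30 mm and parallel when fully squeezed
- clamp0_jaw (a point): point between the jaw pads of clamp 0, 42 mm ahead of its centre along its x. The rubber pads reach from 34 to 50 mm ahead of the centre, the rounded noses to 54 mm; shut at rest; fully squeezed they stand 24 mm apart at 34 mm, 29 mm at the tips
- clamp0_l (a joint): jaw of clamp 0 (rad): 0 shut empty, about 0.09 when it grips a phone, 0.30 squeezed fully open against its stop, which takes about 8 N on each handle
- clamp1_mid (a point): centre (half-way up, on the hinge pin) of orange spring clamp 1, like a big clothes peg lying flat: 108 mm long, 26 mm thick, 55 g; may be absent. x points from handles to jaws, y is the way it opens, z (hinge axis) up; same either way up. Handles end at x = -54 mm; pinch both at x = -42 mm: 58 mm over their outsides at rest, 30 mm and parallel when fully squeezed
- clamp1_jaw (a point): point between the jaw pads of clamp 1, 42 mm ahead of its centre along its x. The rubber pads reach from 34 to 50 mm ahead of the centre, the rounded noses to 54 mm; shut at rest; fully squeezed they stand 24 mm apart at 34 mm, 29 mm at the tips
- clamp1_l (a joint): jaw of clamp 1 (rad): 0 shut empty, about 0.09 when it grips a phone, 0.30 squeezed fully open against its stop, which takes about 8 N on each handle
- clamp2_mid (a point): centre (half-way up, on the hinge pin) of orange spring clamp 2, like a big clothes peg lying flat: 108 mm long, 26 mm thick, 55 g; may be absent. x points from handles to jaws, y is the way it opens, z (hinge axis) up; same either way up. Handles end at x = -54 mm; pinch both at x = -42 mm: 58 mm over their outsides at rest, 30 mm and parallel when fully squeezed
- clamp2_jaw (a point): point between the jaw pads of clamp 2, 42 mm ahead of its centre along its x. The rubber pads reach from 34 to 50 mm ahead of the centre, the rounded noses to 54 mm; shut at rest; fully squeezed they stand 24 mm apart at 34 mm, 29 mm at the tips
- clamp2_l (a joint): jaw of clamp 2 (rad): 0 shut empty, about 0.09 when it grips a phone, 0.30 squeezed fully open against its stop, which takes about 8 N on each handle
- clamp3_mid (a point): centre (half-way up, on the hinge pin) of orange spring clamp 3, like a big clothes peg lying flat: 108 mm long, 26 mm thick, 55 g; may be absent. x points from handles to jaws, y is the way it opens, z (hinge axis) up; same either way up. Handles end at x = -54 mm; pinch both at x = -42 mm: 58 mm over their outsides at rest, 30 mm and parallel when fully squeezed
- clamp3_jaw (a point): point between the jaw pads of clamp 3, 42 mm ahead of its centre along its x. The rubber pads reach from 34 to 50 mm ahead of the centre, the rounded noses to 54 mm; shut at rest; fully squeezed they stand 24 mm apart at 34 mm, 29 mm at the tips
- clamp3_l (a joint): jaw of clamp 3 (rad): 0 shut empty, about 0.09 when it grips a phone, 0.30 squeezed fully open against its stop, which takes about 8 N on each handle
- end0 (a point): clamping point of phone 0 in the fixed aluminium rack (0 rightmost, 100 mm apart): in the phone's middle plane, half-way up, 8 mm inside its upright free end edge. x points from that end into the phone, y left, z up. Phone stands on its long side, 136 long, 10 thick with its glass, 12 to 74 mm above the desk. The 12 mm high rack base starts 18 mm behind the edge
- end1 (a point): clamping point of phone 1 in the fixed aluminium rack (0 rightmost, 100 mm apart): in the phone's middle plane, half-way up, 8 mm inside its upright free end edge. x points from that end into the phone, y left, z up. Phone stands on its long side, 136 long, 10 thick with its glass, 12 to 74 mm above the desk. The 12 mm high rack base starts 18 mm behind the edge
- end2 (a point): clamping point of phone 2 in the fixed aluminium rack (0 rightmost, 100 mm apart): in the phone's middle plane, half-way up, 8 mm inside its upright free end edge. x points from that end into the phone, y left, z up. Phone stands on its long side, 136 long, 10 thick with its glass, 12 to 74 mm above the desk. The 12 mm high rack base starts 18 mm behind the edge
- end3 (a point): clamping point of phone 3 in the fixed aluminium rack (0 rightmost, 100 mm apart): in the phone's middle plane, half-way up, 8 mm inside its upright free end edge. x points from that end into the phone, y left, z up. Phone stands on its long side, 136 long, 10 thick with its glass, 12 to 74 mm above the desk. The 12 mm high rack base starts 18 mm behind the edge
- lamp_grip (a point): squeeze point of the fixed grey curing lamp, 128 mm above the desk, mid-way between the back of its upright black grip (22 mm behind, 30 mm wide) and the front of the red trigger when pulled (21 mm ahead; 32 mm at rest). x: level, along the barrel to the lens; z up. Grip's top 150 mm, trigger's top about 145 mm, barrel's top about 80 mm above the desk
- trigger (a joint): lamp trigger (rad), a red blade 18 mm wide hinged at its foot in front of the grip: 0 released, 0.24 fully pulled towards the grip (about 8 N at the squeeze point); springs back by itself
- tin: yellow tin, 55 mm across, 22 mm high, a bystander; origin at its underside centre
- jar: teal jar, 55 mm across, 58 mm high, a bystander; origin at its underside centre
- tub: small pale tub, 45 mm across, 16 mm high, a bystander; origin at its underside centre

How it is judged:
By the outcome, as a careful person would: the job done as asked, in the order asked, and still so for the second after the job is handed in, with the robot touching nothing.
Of clamp0, clamp1, clamp2, clamp3 only 3 to 4 are there at a start; the rules pass over those that are not, and their reading is None.
At some moment in a run one of clamp0, clamp1, clamp2, clamp3 may be knocked a few centimetres aside while the robot is not near it.
Once in a run the grip may slacken for a moment while it holds something.
It also fails if it takes over 210 s, if anything falls off the work surface, if the arm or the gripper's body presses on something with over 40 N, if the wrist force passes 120 N, or if a joint passes its speed limit or range.

## Working session

There is one attempt and no reset: what is moved stays moved. The work goes in short steps, Python scripts to look and compute and a tool call to move; the robot and the scene stay as the last step left them, time stands still between calls to the robot, and variables do not carry over. Pictures are saved under pics/ and viewed, at most 14 in all, crops included, and the job is handed in when it is done.

Besides the shell and the picture viewer there is one more tool, called after "Emit:" by a JSON object that holds its "api" and its "payload", one argument or row to a line. apply_moves: Moves the arm, as the interface text tells. Its arguments: {"type":"object","properties":{"moves":{"type":"array"}},"required":["moves"]}

```bash
ls; mkdir -p pics; cat > h.py <<'E'
import numpy as np, cv2
from bench import ctrl
from scipy.spatial.transform import Rotation as R
def snap(cam,fn=None):
    p,d=ctrl.camera(cam)
    if fn: cv2.imwrite('pics/'+fn,p[:,:,::-1])
    return p,d
def pts(cam,d,mask):
    P=ctrl.camera_params(cam);K=P['K'];T=P['cam_to_world']
    v,u=np.nonzero(mask&(d>0));z=d[v,u]
    c=np.stack([(u-K[0,2])*z/K[0,0],(v-K[1,2])*z/K[1,1],z,np.ones_like(z)])
    return (np.array(T)@c)[:3].T
def proj(cam,w):
    P=ctrl.camera_params(cam);c=np.linalg.inv(P['cam_to_world'])@np.append(w,1)
    p=np.array(P['K'])@c[:3];return p[:2]/p[2]
def st():
    o=ctrl.get_obs()
    print({k:np.round(o[k],3).tolist() for k in('time_s','q','eef_pos','eef_rot','wrist_force','opening','grasp_force')})
    q=o['eef_rot'];print('R',np.round(R.from_quat([q[1],q[2],q[3],q[0]]).as_matrix(),3).tolist())
E
python3 - <<'E'
from h import *
st()
for c in('top','scene'):
    p,d=snap(c,c+'0.png')
    print(c,np.round(ctrl.camera_params(c)['cam_to_world'],3).tolist(),ctrl.camera_params(c)['K'][0][0])
    for n in('clamp0_mid','end0','lamp_grip','trigger','tin','jar','tub'):
        for r in ctrl.outline_of(c,n):
            if r['region'].sum()==0: continue
            q=pts(c,d,r['region'])
            print(n,round(r['score'],2),np.round(r['position']),r['region'].sum(),np.round(np.median(q,0),3) if len(q) else '', np.round(q.min(0),3),np.round(q.max(0),3))
E
```

```text
pics
{'time_s': 0.0, 'q': [1.014, 0.182, 1.608, 0.0, 1.354, -0.206], 'eef_pos': [0.197, 0.539, 0.201], 'eef_rot': [-0.0, 0.174, 0.985, -0.001], 'wrist_force': [0.307, 0.398, -0.203], 'opening': 0.999, 'grasp_force': 0.0}
R [[-0.939, 0.344, -0.001], [0.344, 0.939, -0.001], [0.0, -0.002, -1.0]]
top [[-0.02, -0.993, 0.119, 0.406], [-0.999, 0.023, 0.024, -0.099], [-0.026, -0.119, -0.993, 1.36], [0.0, 0.0, 0.0, 1.0]] 555.3729740349019
end0 0.74 [354. 190.] 7125 [ 0.675 -0.131  0.014] [ 0.584 -0.319 -0.007] [0.758 0.035 0.083]
lamp_grip 0.97 [188. 283.] 1419 [0.458 0.263 0.07 ] [ 0.408  0.21  -0.006] [0.507 0.355 0.155]
trigger 0.59 [185. 285.] 25 [0.448 0.252 0.144] [0.442 0.248 0.119] [0.458 0.257 0.149]
tin 0.66 [486. 221.] 409 [ 0.593 -0.45   0.022] [ 0.567 -0.478  0.002] [ 0.621 -0.423  0.03 ]
jar 0.56 [254. 176.] 465 [0.709 0.111 0.058] [ 0.686  0.087 -0.005] [0.739 0.138 0.066]
tub 0.64 [501. 243.] 275 [ 0.536 -0.483  0.016] [ 0.516 -0.505  0.008] [ 0.558 -0.461  0.025]
scene [[0.723, -0.509, 0.467, 0.039], [-0.691, -0.544, 0.477, -0.641], [0.011, -0.667, -0.745, 0.989], [0.0, 0.0, 0.0, 1.0]] 435.18087506816437
clamp0_mid 0.46 [317. 322.] 197 [ 0.457 -0.232  0.021] [ 0.414 -0.252 -0.001] [ 0.506 -0.208  0.031]
end0 0.61 [354. 258.] 4871 [ 0.667 -0.142  0.018] [ 0.58  -0.317 -0.005] [0.765 0.069 0.079]
lamp_grip 0.88 [200. 215.] 999 [0.446 0.256 0.067] [ 0.402  0.21  -0.005] [0.547 0.472 0.154]
trigger 0.48 [199. 197.] 81 [0.447 0.257 0.119] [0.438 0.249 0.085] [0.466 0.283 0.145]
tin 0.69 [416. 346.] 387 [ 0.589 -0.452  0.02 ] [ 0.565 -0.477 -0.005] [ 0.629 -0.425  0.025]
jar 0.84 [298. 204.] 376 [0.7   0.106 0.049] [ 0.682  0.087 -0.004] [0.757 0.163 0.064]
jar 0.66 [289. 291.] 288 [ 0.464 -0.105  0.022] [ 0.41  -0.156 -0.003] [ 0.509 -0.077  0.03 ]
tub 0.75 [412. 368.] 275 [ 0.532 -0.483  0.015] [ 0.512 -0.504 -0.003] [ 0.556 -0.46   0.02 ]
```

View pics/top0.png

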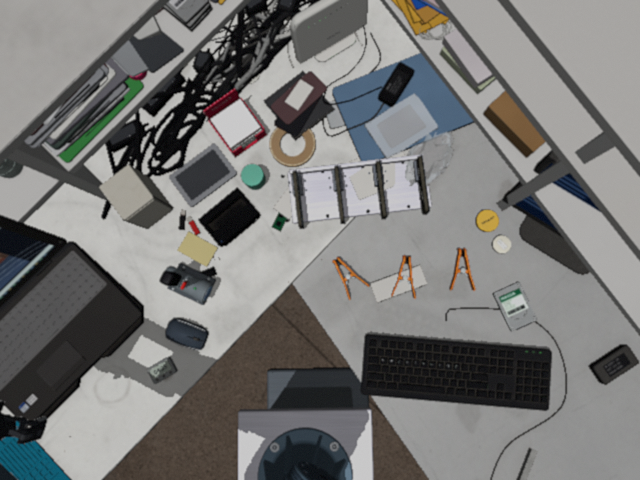

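View pics/scene0.png

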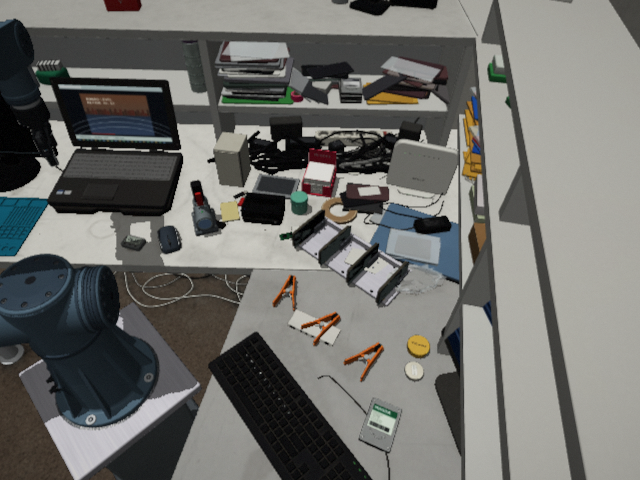

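The pictures show three clamps at top-view pixels (348,277), (407,275) and (461,268), with jaws toward the rack. The four phones stand at columns 296–425, and the lamp is at (188,283). Next I measure the poses.

```bash
cat >> h.py <<'E'
def clamps(cam,p,d,n=3):
    h=cv2.cvtColor(p,cv2.COLOR_RGB2HSV)
    m=((h[...,0]<=16)&(h[...,0]>=4)&(h[...,1]>140)&(h[...,2]>90)).astype(np.uint8)
    m=cv2.morphologyEx(m,cv2.MORPH_CLOSE,np.ones((5,5)))
    k,l,s,c=cv2.connectedComponentsWithStats(m)
    out=[]
    for i in range(1,k):
        if s[i,4]<60: continue
        q=pts(cam,d,l==i); q=q[(q[:,0]<.75)&(q[:,0]>.2)]
        if len(q)<50: continue
        out.append(q)
    return out
def fitclamp(q,ho=.0265):
    # polyline template: handles end -> pivot -> nose, both halves
    from scipy.optimize import minimize
    from scipy.spatial import cKDTree
    t=np.linspace(0,1,60)[:,None]
    T=[]
    for s in(1,-1):
        T+= [np.array([-.054,s*ho])*(1-t)+np.array([.0,s*.009])*t, np.array([0,s*.009])*(1-t)+np.array([.052,s*.005])*t]
    T=np.vstack(T); z=q[:,2]; q2=q[z>np.percentile(z,90)-.012][:,:2]; c0=q2.mean(0);best=None
    def f(v):
        c,s=np.cos(v[2]),np.sin(v[2]); W=T@np.array([[c,s],[-s,c]])+v[:2]
        a=cKDTree(q2).query(W)[0];b=cKDTree(W).query(q2)[0]
        return np.minimum(a,.015).mean()+np.minimum(b,.015).mean()
    for a in np.arange(-np.pi,np.pi,.4):
        r=minimize(f,[*c0,a],method='Nelder-Mead',options=dict(initial_simplex=[[*c0,a],[c0[0]+.02,c0[1],a],[c0[0],c0[1]+.02,a],[*c0,a+.2]]))
        if best is None or r.fun<best.fun: best=r
    return best.x,best.fun
E
python3 - <<'E'
from h import *
p,d=snap('top')
for q in clamps('top',p,d): print(len(q),np.round(q.mean(0),3),fitclamp(q))
m=np.ones((480,640),bool);m[:, :270]=0;m[:,450:]=0;m[:140]=0;m[240:]=0
q=pts('top',d,m);q=q[(q[:,2]>.062)&(q[:,2]<.09)]
# cluster
im=np.zeros((480,640),np.uint8)
T=(q[:,:2]-[.5,-.4])*1000
g=np.zeros((400,500),np.uint8);g[T[:,0].astype(int).clip(0,399),T[:,1].astype(int).clip(0,499)]=1
g=cv2.dilate(g,np.ones((5,5)))
k,l,s,c=cv2.connectedComponentsWithStats(g)
lab=l[T[:,0].astype(int).clip(0,399),T[:,1].astype(int).clip(0,499)]
for i in range(1,k):
    w=q[lab==i]
    if len(w)<60: continue
    a=w[:,:2]-w[:,:2].mean(0);u=np.linalg.svd(a,full_matrices=False)[2][0];u*=np.sign(u[0]);t=a@u
    print(len(w),'c',w.mean(0).round(4),'yaw',np.degrees(np.arctan2(u[1],u[0])).round(2),'front',(w[:,:2].mean(0)+u*np.percentile(t,.5)).round(4),'len',np.ptp(t).round(3),np.median(w[:,2]).round(3))
for c in('top','scene'):
    if c=='scene': p,d=snap(c)
    m=np.ones((480,640),bool); q=pts(c,d,m)
    w=q[(abs(q[:,0]-.46)<.07)&(abs(q[:,1]-.27)<.09)&(q[:,2]>.09)]
    for z in(.095,.11,.125,.14,.15):
        v=w[abs(w[:,2]-z)<.007]
        if len(v): print(c,'lamp z',z,len(v),v.mean(0).round(3),v.min(0).round(3),v.max(0).round(3))
pt,_=ctrl.camera('top') ; ps=p
a=cv2.resize(pt[225:325,130:250],None,fx=5,fy=5)[:500,:400];b=cv2.resize(ps[165:255,160:240],None,fx=5,fy=5)[:500]
b=cv2.copyMakeBorder(b,0,500-b.shape[0],0,0,cv2.BORDER_CONSTANT)
cv2.imwrite('pics/lamp.png',np.hstack([a,b])[:,:,::-1])
E
```

```text
237 [ 0.483 -0.385  0.024] (array([ 0.48432108, -0.38469367, -0.03019452]), np.float64(0.0038799815486593695))
193 [ 0.474 -0.107  0.023] (array([ 0.47352813, -0.10531345,  0.59454728]), np.float64(0.003898247634152641))
162 [ 0.475 -0.252  0.025] (array([ 0.47189368, -0.24861736, -0.12580035]), np.float64(0.00516038174492372))
274 c [0.6498 0.0047 0.0733] yaw 5.27 front [ 0.5841 -0.0013] len 0.137 0.074
262 c [ 0.6588 -0.0942  0.0733] yaw 5.22 front [ 0.5942 -0.1001] len 0.133 0.073
284 c [ 0.6677 -0.1934  0.0731] yaw 5.42 front [ 0.6031 -0.1995] len 0.133 0.074
312 c [ 0.6767 -0.2926  0.0725] yaw 5.26 front [ 0.6128 -0.2985] len 0.133 0.073
top lamp z 0.095 23 [0.464 0.279 0.096] [0.45 0.26 0.09] [0.482 0.291 0.102]
top lamp z 0.11 24 [0.466 0.277 0.11 ] [0.45  0.256 0.104] [0.482 0.289 0.117]
top lamp z 0.125 33 [0.462 0.275 0.124] [0.444 0.251 0.119] [0.481 0.287 0.131]
top lamp z 0.14 98 [0.46  0.276 0.143] [0.44  0.248 0.134] [0.482 0.305 0.147]
top lamp z 0.15 166 [0.463 0.285 0.148] [0.44  0.25  0.143] [0.482 0.305 0.157]
scene lamp z 0.095 29 [0.455 0.272 0.096] [0.443 0.259 0.09 ] [0.481 0.293 0.102]
scene lamp z 0.11 29 [0.454 0.27  0.11 ] [0.441 0.255 0.104] [0.471 0.29  0.116]
scene lamp z 0.125 53 [0.453 0.27  0.126] [0.439 0.251 0.118] [0.474 0.294 0.132]
scene lamp z 0.14 74 [0.455 0.274 0.141] [0.438 0.247 0.133] [0.478 0.309 0.147]
scene lamp z 0.15 78 [0.459 0.284 0.148] [0.44  0.247 0.143] [0.478 0.309 0.154]
```

View pics/lamp.png

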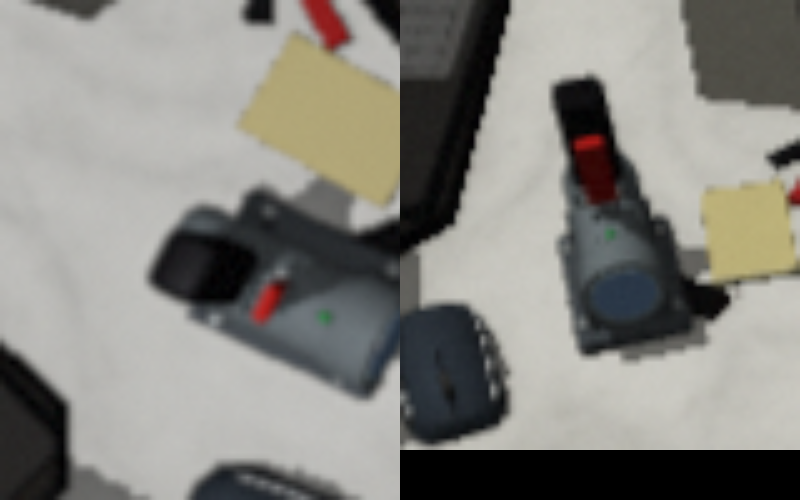

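Top and scene agree on the layout. In the crop, the lamp's black grip top is at top px ≈(171,279) and the red trigger at ≈(184,285). I'll write a planner that breaks targets into rows, then start with the left clamp.

```bash
cat >> h.py <<'E'
def tcp():
    o=ctrl.get_obs();q=o['eef_rot'];M=R.from_quat([q[1],q[2],q[3],q[0]]).as_matrix()
    return np.array(o['eef_pos']),M
def plan(wps,start=None,flip=False):
    """wps: (x,y,z,yaw_clamp[rad] or None,jaw,rows). tool y angle = yaw+90deg, z down."""
    o=ctrl.get_obs();p,M=tcp();rows=[]
    print('now',round(o['time_s'],2),p.round(4),'yaw',np.degrees(np.arctan2(-M[0,1],M[1,1])).round(2),'tilt',np.degrees(np.arccos(-M[2,2])).round(2),'F',np.round(o['wrist_force'],1),'op',round(o['opening'],3),'gf',round(o['grasp_force'],1))
    for x,y,z,yaw,jaw,n in wps:
        tgt=np.array([x,y,z]); 
        for i in range(n):
            k=n-i
            dr=np.zeros(3)
            if yaw is not None:
                s,c=np.sin(yaw),np.cos(yaw);Mt=np.array([[-c,-s,0],[-s,c,0],[0,0,-1.]])
                dr=np.degrees(R.from_matrix(M.T@Mt).as_rotvec())/k
            off=M.T@(tgt-p)*1000/k
            off=np.round(off) if k>1 else np.round(off,1); dr=np.round(dr,1)
            rows.append((jaw,off.tolist(),dr.tolist())); p=p+M@off/1000; M=M@R.from_rotvec(np.radians(dr)).as_matrix()
    for i in range(0,len(rows),5):
        print('CALL'); [print('  ',r) for r in rows[i:i+5]]
def along(mid,yaw,a,b=0): return np.array(mid)+a*np.array([np.cos(yaw),np.sin(yaw)])+b*np.array([-np.sin(yaw),np.cos(yaw)])
E
python3 - <<'E'
from h import *
yaw=.5945;g=along((.4735,-.1053),yaw,-.042);print(g)
plan([(.30,.25,.21,None,1,6),(*g,.10,yaw,1,9),(*g,.003,yaw,1,3),(*g,.003,yaw,1,2)])
E
```

```text
[ 0.438706   -0.12882397]
now 0.95 [0.1976 0.54   0.2021] yaw -20.1 tilt 0.0 F [ 0.1 -0.  -0.5] op 1.003 gf 0.0
CALL
   (1, [-33.0, -40.0, -1.0], [0.0, 0.0, 0.0])
   (1, [-33.0, -39.0, -1.0], [0.0, 0.0, 0.0])
   (1, [-32.0, -40.0, -1.0], [0.0, 0.0, 0.0])
   (1, [-33.0, -39.0, -2.0], [0.0, 0.0, 0.0])
   (1, [-32.0, -40.0, -1.0], [0.0, 0.0, 0.0])
CALL
   (1, [-32.8, -39.2, -1.9], [0.0, 0.0, 0.0])
   (1, [-29.0, -34.0, 12.0], [-0.0, 0.0, -6.0])
   (1, [-25.0, -37.0, 12.0], [-0.0, 0.0, -6.0])
   (1, [-21.0, -40.0, 12.0], [-0.0, 0.0, -6.0])
   (1, [-17.0, -41.0, 12.0], [-0.0, 0.0, -6.0])
CALL
   (1, [-13.0, -43.0, 12.0], [-0.0, 0.0, -6.0])
   (1, [-8.0, -44.0, 13.0], [-0.0, 0.0, -6.0])
   (1, [-3.0, -45.0, 12.0], [-0.0, 0.0, -6.1])
   (1, [2.0, -45.0, 13.0], [-0.0, 0.0, -6.0])
   (1, [5.7, -44.4, 12.0], [-0.0, 0.0, -6.1])
CALL
   (1, [0.0, 0.0, 32.0], [-0.0, 0.0, 0.0])
   (1, [0.0, 0.0, 33.0], [-0.0, 0.0, 0.0])
   (1, [0.0, 0.1, 32.0], [-0.0, 0.0, 0.0])
   (1, [0.0, -0.0, 0.0], [-0.0, 0.0, 0.0])
   (1, [0.0, -0.0, 0.0], [-0.0, 0.0, 0.0])
```

Emit:
{"api": "apply_moves", "payload": {
  "moves": [
    {"jaw": 1,"offset": [-33,-40,-1],"rot": [0,0,0]},
    {"jaw": 1,"offset": [-33,-39,-1],"rot": [0,0,0]},
    {"jaw": 1,"offset": [-32,-40,-1],"rot": [0,0,0]},
    {"jaw": 1,"offset": [-33,-39,-2],"rot": [0,0,0]},
    {"jaw": 1,"offset": [-32,-40,-1],"rot": [0,0,0]}
  ]
}}

```text
time_s: 1.58
eef_pos: [0.2831, 0.2967, 0.2084]
eef_rot: [0.0, 0.174, 0.985, 0.0]
wrist_force: [0.9, -0.8, -0.1]
opening: 0.999
grasp_force: 0.0
```

Emit:
{"api": "apply_moves", "payload": {
  "moves": [
    {"jaw": 1,"offset": [-33,-39,-2],"rot": [0,0,0]},
    {"jaw": 1,"offset": [-29,-34,12],"rot": [0,0,-6]},
    {"jaw": 1,"offset": [-25,-37,12],"rot": [0,0,-6]},
    {"jaw": 1,"offset": [-21,-40,12],"rot": [0,0,-6]},
    {"jaw": 1,"offset": [-17,-41,12],"rot": [0,0,-6]}
  ]
}}

```text
time_s: 2.2
eef_pos: [0.3621, 0.0806, 0.1621]
eef_rot: [0.001, -0.036, 0.999, -0.0]
wrist_force: [-0.3, -0.2, -0.3]
opening: 0.999
grasp_force: 0.0
```

Emit:
{"api": "apply_moves", "payload": {
  "moves": [
    {"jaw": 1,"offset": [-13,-43,12],"rot": [0,0,-6]},
    {"jaw": 1,"offset": [-8,-44,13],"rot": [0,0,-6]},
    {"jaw": 1,"offset": [-3,-45,12],"rot": [0,0,-6]},
    {"jaw": 1,"offset": [2,-45,13],"rot": [0,0,-6]},
    {"jaw": 1,"offset": [6,-44,12],"rot": [0,0,-6]}
  ]
}}

```text
time_s: 2.82
eef_pos: [0.4389, -0.1303, 0.0999]
eef_rot: [0.0, -0.293, 0.956, -0.0]
wrist_force: [0.6, 0.1, 0.7]
opening: 1.006
grasp_force: 0.0
```

```bash
python3 - <<'E'
from h import *
p,d=snap('scene','s1.png')
for q in clamps('scene',p,d): print(len(q),np.round(q.mean(0),3),fitclamp(q))
yaw=.5945;g=along((.4735,-.1053),yaw,-.042)
plan([(*g,.003,yaw,1,4)])
E
```

```text
136 [ 0.468 -0.108  0.023] (array([ 0.47078313, -0.10508445,  0.59402936]), np.float64(0.004278067921733653))
204 [ 0.466 -0.25   0.022] (array([ 0.46903901, -0.24900563, -0.12246966]), np.float64(0.004384581486079859))
239 [ 0.478 -0.386  0.022] (array([ 0.48270382, -0.38508191, -0.03644087]), np.float64(0.0043318580111916805))
now 2.88 [ 0.4402 -0.1347  0.099 ] yaw 34.22 tilt 0.18 F [-1.2 -4.9 -0.6] op 1.003 gf 0.0
CALL
   (1, [-1.0, 1.0, 24.0], [-0.0, -0.0, 0.0])
   (1, [-0.0, 2.0, 24.0], [-0.1, -0.0, 0.1])
   (1, [-1.0, 1.0, 24.0], [-0.0, -0.0, 0.0])
   (1, [-0.1, 1.9, 24.0], [-0.1, -0.0, 0.1])
```

View pics/s1.png

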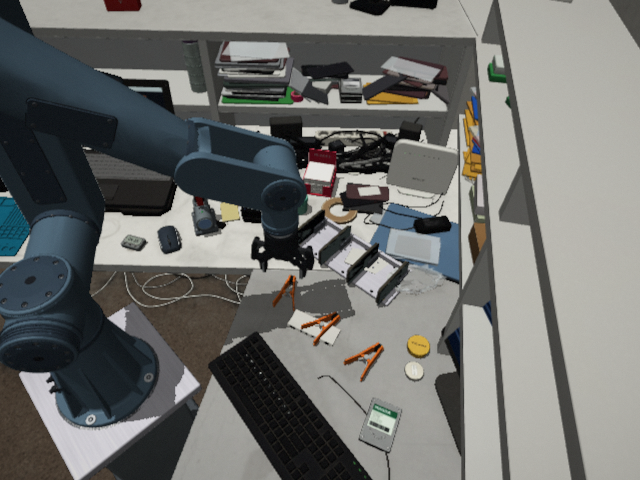

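The clamps are unchanged and both cameras agree within about 2 mm. The gripper is above the left clamp at px (285,258), so I descend.

Emit:
{"api": "apply_moves", "payload": {
  "moves": [
    {"jaw": 1,"offset": [0,0,20],"rot": [0,0,0]},
    {"jaw": 1,"offset": [0,0,28],"rot": [0,0,0]},
    {"jaw": 1,"offset": [0,0,28],"rot": [0,0,0]},
    {"jaw": 1,"offset": [0,0,20],"rot": [0,0,0]},
    {"jaw": 1,"offset": [0,0,0],"rot": [0,0,0]}
  ]
}}

```text
time_s: 3.5
eef_pos: [0.4371, -0.1277, 0.0029]
eef_rot: [-0.001, -0.291, 0.957, 0.001]
wrist_force: [0.5, -0.2, -0.0]
opening: 0.998
grasp_force: 0.0
```

Emit:
{"api": "apply_moves", "payload": {
  "moves": [
    {"jaw": 0.3,"offset": [0,0,0],"rot": [0,0,0]},
    {"jaw": 0.2,"offset": [0,0,0],"rot": [0,0,0]},
    {"jaw": 0.1,"offset": [0,0,0],"rot": [0,0,0]},
    {"jaw": 0.1,"offset": [0,0,0],"rot": [0,0,0]},
    {"jaw": 0.1,"offset": [0,0,0],"rot": [0,0,0]}
  ]
}}

```text
time_s: 4.12
eef_pos: [0.4385, -0.1286, 0.0042]
eef_rot: [0.0, -0.292, 0.957, -0.0]
wrist_force: [0.1, -0.1, -1.0]
opening: 0.1
grasp_force: 0.0
```

The fingers closed to 0.1 with no force, so I look.

```bash
python3 - <<'E'
from h import *
p,d=snap('scene');pt,dt=snap('top')
for c,P,D in(('scene',p,d),('top',pt,dt)):
    for q in clamps(c,P,D): print(c,len(q),np.round(q.mean(0),3),fitclamp(q))
a=cv2.resize(p[220:340,230:390],None,fx=3.5,fy=3.5);b=cv2.resize(pt[230:330,310:390],None,fx=2.9,fy=2.9)
print(a.shape,b.shape)
c=np.zeros((420,800,3),np.uint8);c[:,:560]=a[:420,:560];c[:290,560:792]=b[:290,:232]
cv2.imwrite('pics/m1.png',c[:,:,::-1])
plan([])
E
```

```text
scene 206 [ 0.466 -0.249  0.022] (array([ 0.46926167, -0.24892093, -0.12505219]), np.float64(0.004307481805779502))
scene 234 [ 0.479 -0.386  0.022] (array([ 0.48248207, -0.38549922, -0.04485453]), np.float64(0.004379165685286294))
top 239 [ 0.483 -0.384  0.024] (array([ 0.48436869, -0.38505156, -0.04594701]), np.float64(0.004017568078112199))
top 150 [ 0.476 -0.254  0.028] (array([ 0.46915105, -0.24878344, -0.10507707]), np.float64(0.006471683502055253))
(420, 560, 3) (290, 232, 3)
now 4.22 [ 0.4384 -0.1286  0.0041] yaw 33.9 tilt 0.0 F [ 0.5 -0.5  0.7] op 0.099 gf 0.0
```

View pics/m1.png

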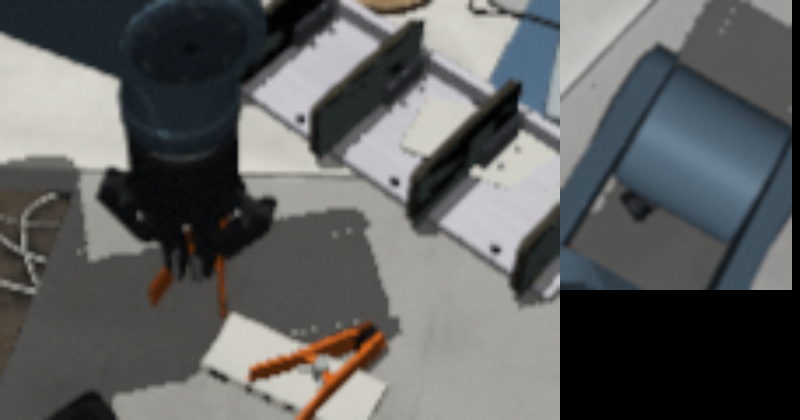

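The crop shows the handles at (160,285) and (222,290) with the shut fingers between or over them, so the clamp wasn't pinched. I lift shut and look again.

Emit:
{"api": "apply_moves", "payload": {
  "moves": [
    {"jaw": 0.1,"offset": [0,0,-10],"rot": [0,0,0]},
    {"jaw": 0.1,"offset": [0,0,-25],"rot": [0,0,0]},
    {"jaw": 0.1,"offset": [0,0,-30],"rot": [0,0,0]},
    {"jaw": 0.1,"offset": [0,0,-30],"rot": [0,0,0]},
    {"jaw": 0.1,"offset": [0,0,0],"rot": [0,0,0]}
  ]
}}

```text
time_s: 4.85
eef_pos: [0.4404, -0.1298, 0.1021]
eef_rot: [0.002, -0.292, 0.957, -0.002]
wrist_force: [-0.5, -1.0, 0.4]
opening: 0.099
grasp_force: 0.0
```

```bash
python3 - <<'E'
from h import *
p,d=snap('scene')
for q in clamps('scene',p,d): print(len(q),np.round(q.mean(0),3),q.min(0).round(3),q.max(0).round(3),fitclamp(q))
cv2.imwrite('pics/m2.png',cv2.resize(p[200:330,225:385],None,fx=4.5,fy=4.5)[:,:,::-1])
plan([])
E
```

```text
137 [ 0.468 -0.107  0.023] [ 0.411 -0.158  0.006] [ 0.509 -0.078  0.031] (array([ 0.47142892, -0.10551084,  0.56989831]), np.float64(0.0044614723370254876))
203 [ 0.466 -0.25   0.022] [ 0.408 -0.27  -0.003] [ 0.51  -0.216  0.03 ] (array([ 0.46824326, -0.24908419, -0.12996822]), np.float64(0.00475096667353622))
236 [ 0.478 -0.386  0.022] [ 0.426 -0.411  0.002] [ 0.522 -0.356  0.031] (array([ 0.48273014, -0.38582079, -0.05041478]), np.float64(0.004505675779239096))
now 4.9 [ 0.4393 -0.1291  0.1005] yaw 33.9 tilt 0.18 F [-0.8  0.4 -0.6] op 0.098 gf 0.0
```

View pics/m2.png

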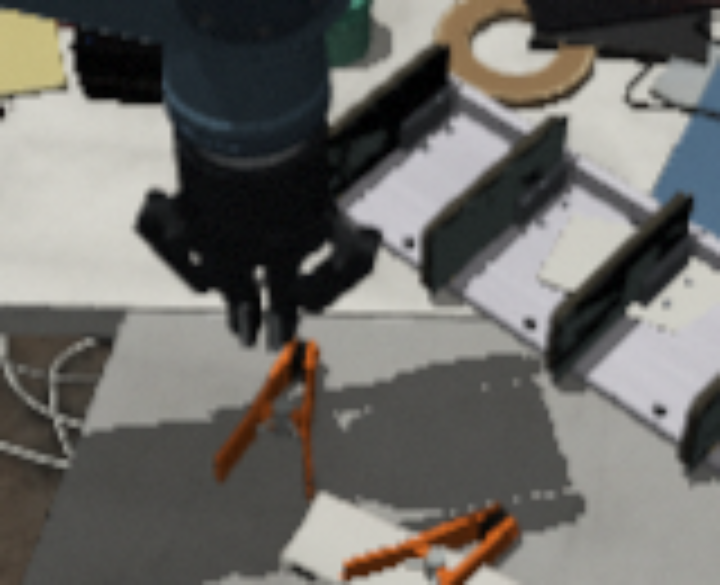

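```bash
python3 - <<'E'
from h import *
p,d=snap('scene')
P,M=tcp();print(P,proj('scene',P),proj('scene',P+[0,0,.04]))
m=np.ones((480,640),bool);q=pts('scene',d,m)
w=q[(abs(q[:,0]-P[0])<.08)&(abs(q[:,1]-P[1])<.08)&(q[:,2]>.05)&(q[:,2]<.22)]
l=(w-P)@M
for a in np.arange(-.1,.03,.01):
    v=l[(l[:,2]>a)&(l[:,2]<=a+.01)]
    if len(v): print(a.round(2),len(v),np.percentile(v[:,:2],[2,50,98],axis=0).round(3).tolist())
pt,dt=snap('top')
E
```

```text
[ 0.43841367 -0.12856737  0.09928822] [283.72043867 282.39352253] [283.06416654 272.718562  ]
-0.1 74 [[-0.01, -0.044], [0.011, 0.001], [0.016, 0.045]]
-0.09 118 [[-0.01, -0.035], [0.008, -0.011], [0.013, 0.04]]
-0.08 53 [[-0.011, -0.029], [0.009, 0.008], [0.014, 0.035]]
-0.07 32 [[-0.009, -0.016], [0.008, 0.006], [0.012, 0.02]]
-0.06 38 [[-0.004, -0.017], [0.006, 0.005], [0.011, 0.018]]
-0.05 41 [[-0.011, -0.017], [0.006, 0.005], [0.012, 0.018]]
-0.04 19 [[-0.01, -0.013], [0.007, 0.006], [0.011, 0.018]]
```

```bash
python3 - <<'E'
from h import *
print(ctrl.pinch_z,[a for a in dir(ctrl) if a[0]!='_'])
p,d=snap('scene')
P,M=tcp()
for r in range(266,284): print(r,np.round(d[r,276:294],3).tolist())
E
```

```text
0.0187 ['MotionError', 'camera', 'camera_params', 'get_obs', 'hand_in', 'outline_of', 'pinch_z']
266 [1.0290000438690186, 1.031000018119812, 1.034000039100647, 1.0460000038146973, 1.0420000553131104, 1.059999942779541, 1.2569999694824219, 1.0240000486373901, 1.0260000228881836, 1.0230000019073486, 1.0230000019073486, 1.0190000534057617, 1.0269999504089355, 1.031999945640564, 1.0269999504089355, 1.0219999551773071, 1.0169999599456787, 1.0160000324249268]
267 [1.031000018119812, 1.0329999923706055, 1.0390000343322754, 1.0410000085830688, 1.0520000457763672, 1.062999963760376, 1.2519999742507935, 1.0260000228881836, 1.027999997138977, 1.0240000486373901, 1.0260000228881836, 1.0210000276565552, 1.031000018119812, 1.031999945640564, 1.0329999923706055, 1.0190000534057617, 1.0190000534057617, 1.0169999599456787]
268 [1.0360000133514404, 1.0329999923706055, 1.0420000553131104, 1.0410000085830688, 1.0509999990463257, 1.065000057220459, 1.2489999532699585, 1.0299999713897705, 1.024999976158142, 1.0290000438690186, 1.0260000228881836, 1.0230000019073486, 1.0299999713897705, 1.031999945640564, 
[... 4730 characters left out ...]
282 [1.215000033378601, 1.2170000076293945, 1.218999981880188, 1.218000054359436, 1.2209999561309814, 1.2200000286102295, 1.218000054359436, 1.215999960899353, 1.2139999866485596, 1.1829999685287476, 1.184000015258789, 1.190999984741211, 1.1979999542236328, 1.2020000219345093, 1.2059999704360962, 1.2139999866485596, 1.190999984741211, 1.184000015258789]
283 [1.2120000123977661, 1.215000033378601, 1.215000033378601, 1.215999960899353, 1.2139999866485596, 0.0, 1.215000033378601, 1.2139999866485596, 1.184999942779541, 1.1829999685287476, 1.1890000104904175, 1.1979999542236328, 1.2009999752044678, 1.2070000171661377, 1.2070000171661377, 1.2109999656677246, 1.1970000267028809, 1.1799999475479126]
```

The scene depth shows the fingertips about 25–30 mm above the reported TCP. That means the first close passed just over the clamp top. I'll descend again opened to 0.8, then go lower in small steps and watch the force.

Emit:
{"api": "apply_moves", "payload": {
  "moves": [
    {"jaw": 0.85,"offset": [0,0,0],"rot": [0,0,0]},
    {"jaw": 0.85,"offset": [0,0,10],"rot": [0,0,0]},
    {"jaw": 0.85,"offset": [0,0,25],"rot": [0,0,0]},
    {"jaw": 0.85,"offset": [0,0,25],"rot": [0,0,0]},
    {"jaw": 0.85,"offset": [0,0,25],"rot": [0,0,0]}
  ]
}}

```text
time_s: 5.68
eef_pos: [0.4379, -0.1283, 0.0124]
eef_rot: [-0.0, -0.292, 0.957, 0.0]
wrist_force: [0.7, 0.7, 0.1]
opening: 0.851
grasp_force: 0.0
```

Emit:
{"api": "apply_moves", "payload": {
  "moves": [
    {"jaw": 0.85,"offset": [0,0,10],"rot": [0,0,0]},
    {"jaw": 0.85,"offset": [0,0,3],"rot": [0,0,0]},
    {"jaw": 0.85,"offset": [0,0,3],"rot": [0,0,0]},
    {"jaw": 0.85,"offset": [0,0,2],"rot": [0,0,0]},
    {"jaw": 0.85,"offset": [0,0,2],"rot": [0,0,0]}
  ]
}}

```text
time_s: 6.3
eef_pos: [0.4388, -0.1288, -0.0055]
eef_rot: [0.0, -0.292, 0.957, -0.0]
wrist_force: [-0.2, -0.1, -0.0]
opening: 0.851
grasp_force: 0.0
```

```bash
python3 - <<'E'
from h import *
p,d=snap('scene')
cv2.imwrite('pics/m3.png',cv2.resize(p[220:330,225:345],None,fx=5,fy=5)[:,:,::-1])
P,M=tcp()
q=pts('scene',d,np.ones((480,640),bool))
w=q[(abs(q[:,0]-P[0])<.08)&(abs(q[:,1]-P[1])<.08)&(q[:,2]>.012)&(q[:,2]<.1)]
l=(w-P)@M
for a in np.arange(-.06,.03,.006):
    v=w[(l[:,2]>a)&(l[:,2]<=a+.006)]; u=(v-P)@M
    if len(v): print(a.round(3),len(v),np.percentile(u[:,:2],[2,50,98],axis=0).round(3).tolist())
plan([])
E
```

```text
-0.06 20 [[-0.007, -0.047], [0.006, 0.038], [0.01, 0.052]]
-0.054 17 [[-0.006, -0.048], [0.006, 0.038], [0.01, 0.051]]
-0.048 13 [[-0.006, -0.044], [0.008, 0.038], [0.01, 0.048]]
-0.042 4 [[-0.03, -0.041], [-0.0, 0.026], [0.006, 0.039]]
-0.036 58 [[-0.039, -0.024], [-0.013, 0.01], [0.014, 0.029]]
-0.03 44 [[-0.037, -0.021], [-0.026, 0.008], [0.013, 0.029]]
-0.024 45 [[-0.042, -0.057], [-0.019, 0.011], [0.03, 0.029]]
-0.018 3 [[-0.019, -0.057], [0.02, -0.054], [0.023, -0.01]]
now 6.35 [ 0.4386 -0.1287 -0.0058] yaw 33.9 tilt 0.03 F [ 0.7  0.1 -0.8] op 0.854 gf 0.0
```

View pics/m3.png

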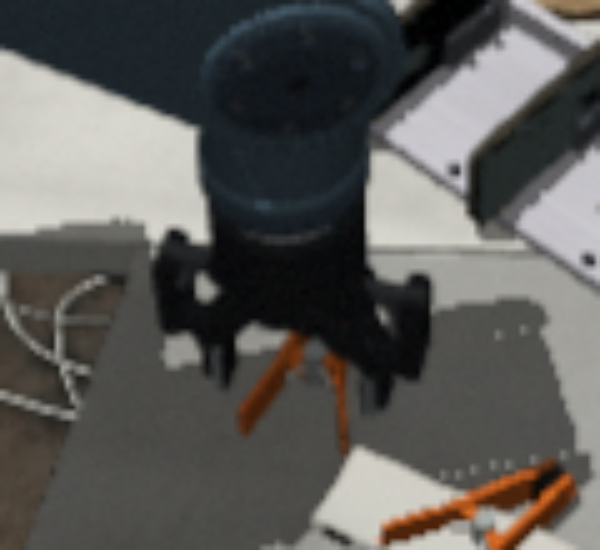

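In the crop the fingertips are at about (220,385) and (375,410), still roughly 40 mm above the desk. So I go lower.

Emit:
{"api": "apply_moves", "payload": {
  "moves": [
    {"jaw": 0.85,"offset": [0,0,6],"rot": [0,0,0]},
    {"jaw": 0.85,"offset": [0,0,6],"rot": [0,0,0]},
    {"jaw": 0.85,"offset": [0,0,6],"rot": [0,0,0]},
    {"jaw": 0.85,"offset": [0,0,5],"rot": [0,0,0]},
    {"jaw": 0.85,"offset": [0,0,0],"rot": [0,0,0]}
  ]
}}

```text
time_s: 6.98
eef_pos: [0.438, -0.1283, -0.0295]
eef_rot: [-0.0, -0.292, 0.957, 0.0]
wrist_force: [-0.1, -0.2, -0.5]
opening: 0.853
grasp_force: 0.0
```

```bash
python3 - <<'E'
from h import *
p,d=snap('scene')
P,M=tcp()
q=pts('scene',d,np.ones((480,640),bool))
w=q[(abs(q[:,0]-P[0])<.08)&(abs(q[:,1]-P[1])<.08)&(q[:,2]>.006)&(q[:,2]<.1)]
l=(w-P)@M; k=(abs(l[:,0])<.02)&(abs(l[:,1])>.032); l=l[k];w=w[k]
for a in np.arange(-.07,.0,.004):
    s=(l[:,2]>a)&(l[:,2]<=a+.004)
    if s.any(): print(a.round(3),s.sum(),(l[s,1]>0).sum(),w[s,2].mean().round(3))
plan([])
E
```

```text
-0.07 7 5 0.039
-0.066 10 4 0.035
-0.062 13 7 0.031
-0.058 9 5 0.027
-0.054 10 5 0.023
-0.05 11 6 0.019
-0.046 7 3 0.015
-0.042 16 3 0.011
-0.038 11 2 0.008
now 7.03 [ 0.4382 -0.1285 -0.0292] yaw 33.9 tilt 0.04 F [ 0.1 -0.8 -0. ] op 0.85 gf 0.0
```

Emit:
{"api": "apply_moves", "payload": {
  "moves": [
    {"jaw": 0.6,"offset": [0,0,0],"rot": [0,0,0]},
    {"jaw": 0.5,"offset": [0,0,0],"rot": [0,0,0]},
    {"jaw": 0.4,"offset": [0,0,0],"rot": [0,0,0]},
    {"jaw": 0.3,"offset": [0,0,0],"rot": [0,0,0]},
    {"jaw": 0.2,"offset": [0,0,0],"rot": [0,0,0]}
  ]
}}

```text
time_s: 7.65
eef_pos: [0.4397, -0.1295, -0.0274]
eef_rot: [0.001, -0.292, 0.957, -0.001]
wrist_force: [-2.3, 0.2, 11.6]
opening: 0.314
grasp_force: 58.7
```

Gripped: 58.7 N at opening 0.314. I lift and turn to line up with phone 2.

```bash
python3 - <<'E'
from h import *
plan([(.4387,-.1288,.0015,None,.2,3),(.4745,-.1115,.0015,.0942,.2,5)])
E
```

```text
now 7.65 [ 0.4397 -0.1295 -0.0274] yaw 33.92 tilt 0.15 F [-2.3  0.2 11.6] op 0.314 gf 58.7
CALL
   (0.2, [0.0, 0.0, -10.0], [0.0, 0.0, 0.0])
   (0.2, [0.0, 1.0, -9.0], [0.0, 0.0, 0.0])
   (0.2, [0.4, 0.1, -9.9], [0.0, 0.0, 0.0])
   (0.2, [-8.0, -1.0, 0.0], [-0.0, 0.0, 5.7])
   (0.2, [-8.0, -0.0, 0.0], [-0.0, 0.0, 5.7])
CALL
   (0.2, [-8.0, 0.0, 0.0], [-0.0, 0.0, 5.7])
   (0.2, [-8.0, 1.0, 0.0], [-0.1, 0.1, 5.7])
   (0.2, [-7.4, 2.2, 0.1], [-0.0, -0.0, 5.7])
```

Emit:
{"api": "apply_moves", "payload": {
  "moves": [
    {"jaw": 0.2,"offset": [0,0,-10],"rot": [0,0,0]},
    {"jaw": 0.2,"offset": [0,0,-10],"rot": [0,0,0]},
    {"jaw": 0.2,"offset": [0,0,-10],"rot": [0,0,0]},
    {"jaw": 0.2,"offset": [-8,-1,0],"rot": [0,0,5.7]},
    {"jaw": 0.2,"offset": [-8,0,0],"rot": [0,0,5.7]}
  ]
}}

```text
time_s: 8.28
eef_pos: [0.4531, -0.1212, 0.0018]
eef_rot: [0.0, -0.193, 0.981, -0.0]
wrist_force: [-0.2, 0.5, -0.1]
opening: 0.316
grasp_force: 59.7
```

Emit:
{"api": "apply_moves", "payload": {
  "moves": [
    {"jaw": 0.2,"offset": [-8,0,0],"rot": [0,0,5.7]},
    {"jaw": 0.2,"offset": [-8,1,0],"rot": [0,0,5.7]},
    {"jaw": 0.2,"offset": [-8,2,0],"rot": [0,0,5.7]},
    {"jaw": 0.2,"offset": [0,0,0],"rot": [0,0,0]},
    {"jaw": 0.2,"offset": [0,0,0],"rot": [0,0,0]}
  ]
}}

```text
time_s: 8.9
eef_pos: [0.4746, -0.1113, 0.0012]
eef_rot: [-0.0, -0.048, 0.999, -0.0]
wrist_force: [0.7, 0.1, 0.2]
opening: 0.318
grasp_force: 59.7
```

```bash
python3 - <<'E'
from h import *
P,M=tcp()
for c in('scene','top'):
    p,d=snap(c)
    for q in clamps(c,p,d):
        l=(q-P)@M
        print(c,len(q),np.round(q.mean(0),3),'local min',np.percentile(l,1,axis=0).round(3),'max',np.percentile(l,99,axis=0).round(3),'zmax',np.percentile(q[:,2],97).round(3))
    if c=='scene': a=cv2.resize(p[220:330,240:360],None,fx=5,fy=5)
    else: b=cv2.resize(p[150:320,300:420],None,fx=3.2,fy=3.2)
cv2.imwrite('pics/m4.png',np.hstack([a[:544,100:500],b[:544,:384]])[:,:,::-1])
plan([])
E
```

```text
scene 203 [ 0.467 -0.25   0.022] local min [-0.018 -0.152 -0.028] max [ 0.079 -0.1   -0.005] zmax 0.028
scene 239 [ 0.477 -0.386  0.021] local min [-0.019 -0.294 -0.027] max [ 0.076 -0.24  -0.004] zmax 0.027
top 238 [ 0.483 -0.384  0.024] local min [-0.024 -0.293 -0.03 ] max [ 0.072 -0.239  0.001] zmax 0.031
top 164 [ 0.475 -0.252  0.025] local min [-0.023 -0.152 -0.03 ] max [ 0.075 -0.113 -0.004] zmax 0.03
now 9.0 [ 0.4745 -0.1114  0.0011] yaw 5.46 tilt 0.01 F [-0.6  0.8 -1. ] op 0.315 gf 59.7
```

View pics/m4.png

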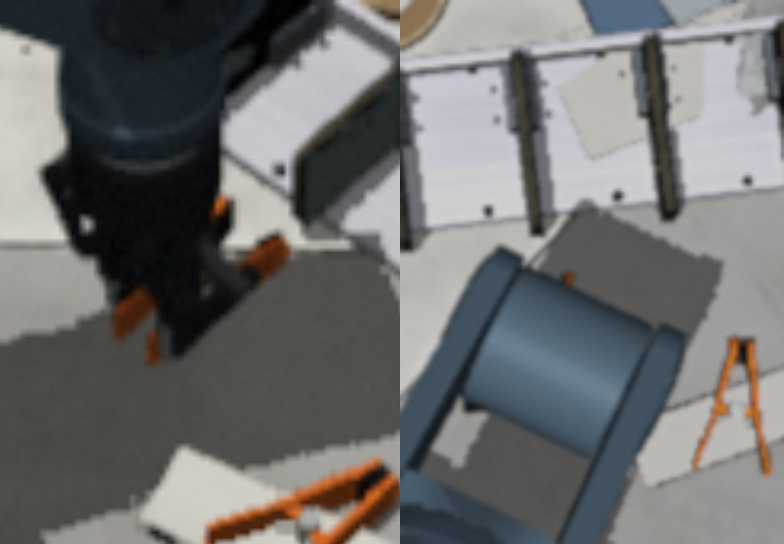

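The clamp is held with the jaws open. The right jaw is at crop (270,255) and the handle ends are at (130,310). I'll measure nose reach, lateral centre and height.

```bash
cat >> h.py <<'E'
def held(cam,p,d):
    h=cv2.cvtColor(p,cv2.COLOR_RGB2HSV)
    m=(h[...,0]<=17)&(h[...,0]>=3)&(h[...,1]>120)&(h[...,2]>70)
    P,M=tcp();q=pts(cam,d,m);l=(q-P)@M
    k=(abs(l[:,0])<.13)&(abs(l[:,1])<.045)&(abs(l[:,2])<.09);l=l[k];q=q[k]
    for s in(1,-1):
        for nm,kk in(('jaw',l[:,0]<-.035),('hand',l[:,0]>-.01)):
            z=kk&(s*l[:,1]>0)
            if z.sum()>3: print(cam,'side',s,nm,z.sum(),'x',np.percentile(l[z,0],[2,98]).round(4),'y',np.percentile(l[z,1],[5,95]).round(4),'worldz',np.percentile(q[z,2],[5,50,95]).round(4))
E
python3 - <<'E'
from h import *
for c in('scene','top'): held(c,*snap(c))
E
```

```text
scene side 1 jaw 8 x [-0.0796 -0.0708] y [0.0164 0.0235] worldz [0.0525 0.0534 0.0551]
scene side 1 hand 27 x [-0.0061  0.0178] y [0.0119 0.0153] worldz [0.0104 0.0465 0.0534]
scene side -1 jaw 32 x [-0.0974 -0.0595] y [-0.0227 -0.0091] worldz [0.015  0.0484 0.0555]
scene side -1 hand 9 x [0.013  0.0184] y [-0.0129 -0.0095] worldz [0.0311 0.0445 0.0557]
top side -1 jaw 6 x [-0.0826 -0.0778] y [-0.022  -0.0192] worldz [0.0469 0.0532 0.057 ]
```

The grip is level at height ~42 mm and centred. I insert 45 mm, checking the force, then release.

Emit:
{"api": "apply_moves", "payload": {
  "moves": [
    {"jaw": 0.2,"offset": [-12,0,-1],"rot": [0,0,0]},
    {"jaw": 0.2,"offset": [-12,0,0],"rot": [0,0,0]},
    {"jaw": 0.2,"offset": [-12,0,0],"rot": [0,0,0]},
    {"jaw": 0.2,"offset": [-9,0,0],"rot": [0,0,0]},
    {"jaw": 0.2,"offset": [0,0,0],"rot": [0,0,0]}
  ]
}}

```text
time_s: 9.72
eef_pos: [0.5204, -0.107, 0.002]
eef_rot: [0.0, -0.047, 0.999, -0.0]
wrist_force: [-0.2, -0.3, -0.9]
opening: 0.312
grasp_force: 59.7
```

```bash
python3 - <<'E'
from h import *
plan([])
for c in('scene','top'):
    p,d=snap(c); held(c,p,d)
    if c=='top': cv2.imwrite('pics/m5.png',cv2.resize(p[180:280,310:430],None,fx=6,fy=6)[:,:,::-1])
E
```

```text
now 9.72 [ 0.5204 -0.107   0.002 ] yaw 5.44 tilt 0.01 F [-0.2 -0.3 -0.9] op 0.312 gf 59.7
scene side 1 hand 23 x [-0.0079  0.016 ] y [0.0114 0.0159] worldz [0.029  0.05   0.0554]
scene side -1 jaw 26 x [-0.0824 -0.0614] y [-0.0229 -0.0156] worldz [0.0364 0.0489 0.0564]
scene side -1 hand 12 x [0.0107 0.0161] y [-0.0129 -0.0099] worldz [0.0313 0.045  0.0521]
```

View pics/m5.png

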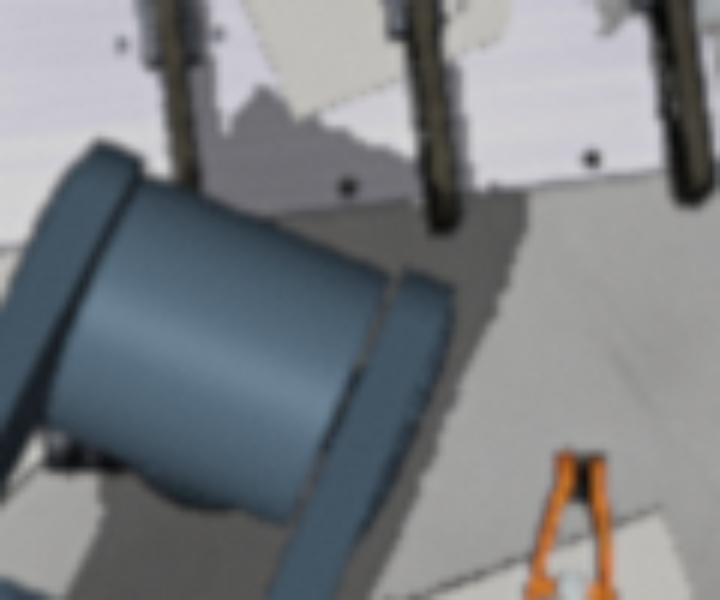

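The arm covers the jaws in this view, and the phone end is at (175,185). Numbers match the target, so I release and rise.

Emit:
{"api": "apply_moves", "payload": {
  "moves": [
    {"jaw": 0.45,"offset": [0,0,0],"rot": [0,0,0]},
    {"jaw": 0.6,"offset": [0,0,0],"rot": [0,0,0]},
    {"jaw": 0.75,"offset": [0,0,0],"rot": [0,0,0]},
    {"jaw": 0.9,"offset": [0,0,0],"rot": [0,0,0]},
    {"jaw": 0.9,"offset": [0,0,0],"rot": [0,0,0]}
  ]
}}

```text
time_s: 10.45
eef_pos: [0.5197, -0.1071, 0.0021]
eef_rot: [0.0, -0.047, 0.999, -0.0]
wrist_force: [0.0, -0.1, -0.0]
opening: 0.904
grasp_force: 0.0
```

Emit:
{"api": "apply_moves", "payload": {
  "moves": [
    {"jaw": 0.9,"offset": [0,0,-15],"rot": [0,0,0]},
    {"jaw": 0.9,"offset": [0,0,-25],"rot": [0,0,0]},
    {"jaw": 0.9,"offset": [5,-30,-25],"rot": [0,0,0]},
    {"jaw": 0.9,"offset": [30,-40,0],"rot": [0,0,0]},
    {"jaw": 0.9,"offset": [30,-40,0],"rot": [0,0,0]}
  ]
}}

```text
time_s: 11.08
eef_pos: [0.4655, -0.2242, 0.0689]
eef_rot: [0.001, -0.048, 0.999, -0.001]
wrist_force: [-0.3, 0.1, -0.8]
opening: 0.898
grasp_force: 0.0
```

```bash
cat >> h.py <<'E'
E2=np.array([.593,-.1003]);PY=.0942
EDGE={k:E2+(2-k)*.0995*np.array([np.sin(PY),-np.cos(PY)]) for k in range(4)}
def onphone(cam,p,d,k):
    h=cv2.cvtColor(p,cv2.COLOR_RGB2HSV)
    m=(h[...,0]<=17)&(h[...,0]>=3)&(h[...,1]>120)&(h[...,2]>70)
    q=pts(cam,d,m);c,s=np.cos(PY),np.sin(PY);a=q[:,:2]-EDGE[k];x=a@[c,s];y=a@[-s,c]
    o=(abs(y)<.045)&(x>-.14)&(x<.05)&(q[:,2]>.012)
    if o.sum()>5: print(cam,'phone',k,o.sum(),'x(ideal -88..20)',np.percentile(x[o],[1,99]).round(4),'front y',np.percentile(y[o&(x>-.02)],[2,98]).round(4) if (o&(x>-.02)).any() else '','hand y',np.percentile(y[o&(x<-.06)],[2,98]).round(4) if (o&(x<-.06)).any() else '','z',np.percentile(q[o,2],[3,50,97]).round(4))
E
python3 - <<'E'
from h import *
for c in('scene','top'):
    p,d=snap(c); onphone(c,p,d,2)
    for q in clamps(c,p,d): print(c,len(q),np.round(q.mean(0),3),fitclamp(q)) if q[:,1].mean()<-.18 else 0
plan([])
E
```

```text
scene 182 [ 0.467 -0.25   0.022] (array([ 0.46924104, -0.24891281, -0.13108931]), np.float64(0.004417221959834553))
scene 234 [ 0.478 -0.386  0.022] (array([ 0.4823084 , -0.38555527, -0.04501361]), np.float64(0.004352753316722222))
top phone 2 167 x(ideal -88..20) [-0.0878  0.0082] front y [-0.0152  0.0115] hand y [-0.0233  0.022 ] z [0.0442 0.0559 0.0623]
top 160 [ 0.49  -0.392  0.026] (array([ 0.48303714, -0.38586537, -0.03415815]), np.float64(0.007383725751270257))
now 11.18 [ 0.464  -0.2266  0.0685] yaw 5.16 tilt 0.14 F [0.6 0.7 0.5] op 0.899 gf 0.0
```

Clamp on phone 2: handle end at −88 mm, top at 56 mm, centred, so well seated. Next is the middle clamp, unchanged at (0.470,−0.249).

```bash
python3 - <<'E'
from h import *
yaw=-.127;g=along((.4705,-.2489),yaw,-.042);print(g)
plan([(*g,.04,yaw,.87,3),(*g,-.026,yaw,.87,5),(*g,-.026,yaw,.87,2)])
for k in(1,0): print(k,along(EDGE[k],PY,-.074),along(EDGE[k],PY,-.119))
E
```

```text
[ 0.42883825 -0.24358033]
now 11.18 [ 0.464  -0.2266  0.0685] yaw 5.16 tilt 0.14 F [0.6 0.7 0.5] op 0.899 gf 0.0
CALL
   (0.87, [12.0, -5.0, 10.0], [-0.0, 0.0, 4.1])
   (0.87, [12.0, -5.0, 9.0], [-0.1, 0.0, 4.2])
   (0.87, [11.5, -6.3, 9.5], [-0.0, 0.1, 4.1])
   (0.87, [-0.0, 0.0, 13.0], [-0.0, -0.0, 0.0])
   (0.87, [-0.0, 0.0, 13.0], [-0.0, -0.0, 0.0])
CALL
   (0.87, [-0.0, 0.0, 13.0], [-0.0, -0.0, 0.0])
   (0.87, [-0.0, 0.0, 14.0], [-0.0, -0.0, 0.0])
   (0.87, [-0.1, 0.0, 13.0], [-0.0, -0.0, 0.0])
   (0.87, [0.0, 0.0, 0.0], [-0.0, -0.0, 0.0])
   (0.87, [0.0, 0.0, 0.0], [-0.0, -0.0, 0.0])
1 [ 0.52868713 -0.20631936] [ 0.48388664 -0.21055209]
0 [ 0.53804617 -0.30537822] [ 0.49324568 -0.30961095]
```

Emit:
{"api": "apply_moves", "payload": {
  "moves": [
    {"jaw": 0.87,"offset": [13,-6,9],"rot": [0,0,4.2]},
    {"jaw": 0.87,"offset": [13,-7,9],"rot": [0,0,4.2]},
    {"jaw": 0.87,"offset": [11,-7,9],"rot": [0,0,4.2]},
    {"jaw": 0.87,"offset": [0,0,13],"rot": [0,0,0]},
    {"jaw": 0.87,"offset": [0,0,0],"rot": [0,0,0]}
  ]
}}

```text
time_s: 11.8
eef_pos: [0.4286, -0.2426, 0.0264]
eef_rot: [-0.001, 0.062, 0.998, 0.001]
wrist_force: [0.3, 0.4, -0.2]
opening: 0.872
grasp_force: 0.0
```

```bash
python3 - <<'E'
from h import *
yaw=-.127;g=along((.4705,-.2489),yaw,-.042)
plan([(*g,-.026,yaw,.87,5)])
E
```

```text
now 11.8 [ 0.4286 -0.2426  0.0264] yaw -7.11 tilt 0.1 F [ 0.3  0.4 -0.2] op 0.872 gf 0.0
CALL
   (0.87, [-0.0, -0.0, 10.0], [0.0, -0.0, 0.0])
   (0.87, [-0.0, -0.0, 11.0], [0.0, -0.0, 0.0])
   (0.87, [-0.0, -0.0, 10.0], [0.0, -0.0, 0.1])
   (0.87, [-0.0, -0.0, 11.0], [0.0, -0.0, 0.0])
   (0.87, [-0.4, -1.0, 10.4], [0.1, -0.1, 0.1])
```

Emit:
{"api": "apply_moves", "payload": {
  "moves": [
    {"jaw": 0.87,"offset": [0,0,10],"rot": [0,0,0]},
    {"jaw": 0.87,"offset": [0,0,11],"rot": [0,0,0]},
    {"jaw": 0.87,"offset": [0,0,11],"rot": [0,0,0]},
    {"jaw": 0.87,"offset": [0,0,10],"rot": [0,0,0]},
    {"jaw": 0.87,"offset": [0,-1,10],"rot": [0,0,0]}
  ]
}}

```text
time_s: 12.42
eef_pos: [0.4285, -0.2445, -0.0257]
eef_rot: [-0.0, 0.063, 0.998, 0.0]
wrist_force: [0.4, 1.0, 0.3]
opening: 0.866
grasp_force: 0.0
```

Emit:
{"api": "apply_moves", "payload": {
  "moves": [
    {"jaw": 0.6,"offset": [0,0,0],"rot": [0,0,0]},
    {"jaw": 0.5,"offset": [0,0,0],"rot": [0,0,0]},
    {"jaw": 0.4,"offset": [0,0,0],"rot": [0,0,0]},
    {"jaw": 0.3,"offset": [0,0,0],"rot": [0,0,0]},
    {"jaw": 0.2,"offset": [0,0,0],"rot": [0,0,0]}
  ]
}}

```text
time_s: 13.05
eef_pos: [0.4294, -0.2455, -0.0233]
eef_rot: [0.001, 0.063, 0.998, -0.001]
wrist_force: [-3.0, 1.5, 10.5]
opening: 0.314
grasp_force: 58.4
```

Emit:
{"api": "apply_moves", "payload": {
  "moves": [
    {"jaw": 0.2,"offset": [0,0,-10],"rot": [0,0,0]},
    {"jaw": 0.2,"offset": [0,0,-20],"rot": [0,0,0]},
    {"jaw": 0.2,"offset": [-18,12,0],"rot": [0,0,-4.2]},
    {"jaw": 0.2,"offset": [-18,12,0],"rot": [0,0,-4.2]},
    {"jaw": 0.2,"offset": [-17,12,0],"rot": [0,0,-4.2]}
  ]
}}

```text
time_s: 13.68
eef_pos: [0.4843, -0.2115, 0.0059]
eef_rot: [0.0, -0.048, 0.999, -0.0]
wrist_force: [-0.4, -0.2, -0.4]
opening: 0.311
grasp_force: 59.6
```

Emit:
{"api": "apply_moves", "payload": {
  "moves": [
    {"jaw": 0.2,"offset": [0,0,0],"rot": [0,0,0]},
    {"jaw": 0.2,"offset": [0,0,0],"rot": [0,0,0]},
    {"jaw": 0.2,"offset": [0,0,0],"rot": [0,0,0]},
    {"jaw": 0.2,"offset": [0,0,0],"rot": [0,0,0]},
    {"jaw": 0.2,"offset": [0,0,0],"rot": [0,0,0]}
  ]
}}

```text
time_s: 14.3
eef_pos: [0.4831, -0.2118, 0.0051]
eef_rot: [-0.0, -0.047, 0.999, 0.0]
wrist_force: [-0.9, 0.4, -0.7]
opening: 0.313
grasp_force: 59.6
```

```bash
python3 - <<'E'
from h import *
for c in('scene','top'):
    p,d=snap(c); held(c,p,d); onphone(c,p,d,2)
plan([(*along(EDGE[1],PY,-.074),.004,PY,.2,4)])
E
```

```text
scene side 1 hand 33 x [-0.008   0.0159] y [0.0126 0.0157] worldz [0.0279 0.0437 0.0537]
scene side -1 jaw 41 x [-0.1028 -0.0552] y [-0.0218 -0.0086] worldz [-0.0004  0.0494  0.0549]
scene side -1 hand 9 x [0.0011 0.0165] y [-0.0119 -0.0037] worldz [0.012  0.0413 0.0523]
scene phone 2 66 x(ideal -88..20) [-0.0907 -0.054 ] front y  hand y [0.0165 0.0254] z [0.0348 0.0471 0.0581]
top phone 2 168 x(ideal -88..20) [-0.0876  0.0084] front y [-0.0152  0.0115] hand y [-0.0232  0.022 ] z [0.0486 0.0565 0.0618]
now 14.4 [ 0.4832 -0.2117  0.0051] yaw 5.38 tilt 0.0 F [ 0.1 -0.6 -0.3] op 0.319 gf 59.6
CALL
   (0.2, [-11.0, 0.0, 0.0], [0.0, -0.0, -0.0])
   (0.2, [-12.0, 0.0, 0.0], [0.0, -0.0, -0.0])
   (0.2, [-11.0, 1.0, 1.0], [0.0, -0.0, -0.0])
   (0.2, [-11.8, 0.1, 0.1], [0.0, -0.0, -0.0])
```

Emit:
{"api": "apply_moves", "payload": {
  "moves": [
    {"jaw": 0.2,"offset": [-12,0,0],"rot": [0,0,0]},
    {"jaw": 0.2,"offset": [-12,1,0],"rot": [0,0,0]},
    {"jaw": 0.2,"offset": [-12,0,0],"rot": [0,0,0]},
    {"jaw": 0.2,"offset": [-10,0,0],"rot": [0,0,0]},
    {"jaw": 0.2,"offset": [0,0,0],"rot": [0,0,0]}
  ]
}}

```text
time_s: 15.02
eef_pos: [0.5299, -0.2061, 0.0051]
eef_rot: [0.0, -0.048, 0.999, -0.0]
wrist_force: [-0.7, 0.5, -0.6]
opening: 0.311
grasp_force: 59.6
```

Emit:
{"api": "apply_moves", "payload": {
  "moves": [
    {"jaw": 0.45,"offset": [0,0,0],"rot": [0,0,0]},
    {"jaw": 0.6,"offset": [0,0,0],"rot": [0,0,0]},
    {"jaw": 0.75,"offset": [0,0,0],"rot": [0,0,0]},
    {"jaw": 0.9,"offset": [0,0,0],"rot": [0,0,0]},
    {"jaw": 0.9,"offset": [0,0,0],"rot": [0,0,0]}
  ]
}}

```text
time_s: 15.65
eef_pos: [0.529, -0.2063, 0.0051]
eef_rot: [0.0, -0.047, 0.999, -0.0]
wrist_force: [0.6, 0.2, 0.6]
opening: 0.899
grasp_force: 0.0
```

Emit:
{"api": "apply_moves", "payload": {
  "moves": [
    {"jaw": 0.87,"offset": [0,0,-15],"rot": [0,0,0]},
    {"jaw": 0.87,"offset": [0,0,-25],"rot": [0,0,0]},
    {"jaw": 0.87,"offset": [5,-40,-25],"rot": [0,0,2.5]},
    {"jaw": 0.87,"offset": [40,-60,0],"rot": [0,0,2.5]},
    {"jaw": 0.87,"offset": [55,-62,0],"rot": [0,0,2.5]}
  ]
}}

```text
time_s: 16.27
eef_pos: [0.455, -0.3495, 0.0722]
eef_rot: [0.001, 0.018, 1.0, -0.001]
wrist_force: [0.6, -0.9, -0.0]
opening: 0.871
grasp_force: 0.0
```

```bash
python3 - <<'E'
from h import *
for c in('scene','top'):
    p,d=snap(c); onphone(c,p,d,2); onphone(c,p,d,1)
    for q in clamps(c,p,d): print(c,len(q),np.round(q.mean(0),3),fitclamp(q)) if q[:,1].mean()<-.32 else 0
yaw=-.042;g=along((.4833,-.3855),yaw,-.042)
plan([(*g,.03,yaw,.87,3)])
E
```

```text
scene phone 2 137 x(ideal -88..20) [-0.091  -0.0398] front y  hand y [-0.0242  0.0244] z [0.0341 0.0475 0.0586]
scene phone 1 106 x(ideal -88..20) [-0.09   -0.0215] front y  hand y [0.0153 0.0243] z [0.0319 0.0482 0.0575]
scene 101 [ 0.471 -0.4    0.021] (array([ 0.4716448 , -0.38936921, -0.02382411]), np.float64(0.008610344687624307))
scene 74 [ 0.467 -0.369  0.023] (array([ 0.460221  , -0.37751815, -0.08748908]), np.float64(0.009369517450643652))
top phone 2 172 x(ideal -88..20) [-0.0877  0.008 ] front y [-0.0152  0.0115] hand y [-0.0232  0.024 ] z [0.0491 0.0568 0.0612]
top phone 1 193 x(ideal -88..20) [-0.0868  0.0089] front y [-0.0153  0.0132] hand y [-0.0236  0.022 ] z [0.0474 0.0551 0.0602]
now 16.38 [ 0.4517 -0.3523  0.0716] yaw -2.48 tilt 0.16 F [-0.1  0.1 -0.3] op 0.871 gf 0.0
CALL
   (0.87, [3.0, -11.0, 14.0], [-0.1, 0.0, -0.0])
   (0.87, [3.0, -10.0, 14.0], [-0.0, 0.0, -0.0])
   (0.87, [3.0, -10.8, 13.6], [-0.1, 0.0, -0.1])
```

Both clamps are seated. The last clamp is still in place at (0.483,−0.385).

Emit:
{"api": "apply_moves", "payload": {
  "moves": [
    {"jaw": 0.87,"offset": [4,-11,14],"rot": [0,0,0]},
    {"jaw": 0.87,"offset": [4,-11,14],"rot": [0,0,0]},
    {"jaw": 0.87,"offset": [4,-11,13],"rot": [0,0,0]},
    {"jaw": 0.87,"offset": [0,0,0],"rot": [0,0,0]},
    {"jaw": 0.87,"offset": [0,0,0],"rot": [0,0,0]}
  ]
}}

```text
time_s: 17.0
eef_pos: [0.4417, -0.3794, 0.0289]
eef_rot: [-0.0, 0.018, 1.0, 0.0]
wrist_force: [0.2, 0.3, -1.1]
opening: 0.871
grasp_force: 0.0
```

```bash
python3 - <<'E'
from h import *
P,M=tcp()
p,d=snap('scene')
h=cv2.cvtColor(p,cv2.COLOR_RGB2HSV)
m=(h[...,0]<=17)&(h[...,0]>=3)&(h[...,1]>120)&(h[...,2]>70)
q=pts('scene',d,m);q=q[(abs(q[:,0]-.47)<.08)&(q[:,1]<-.32)];print(len(q),np.percentile(q,[1,99],axis=0).round(3))
yaw=-.042;g=along((.4833,-.3855),yaw,-.042)
plan([(*g,-.026,yaw,.87,5)])
E
```

```text
147 [[ 0.425 -0.423 -0.002]
 [ 0.522 -0.355  0.104]]
now 17.05 [ 0.4419 -0.3796  0.0293] yaw -2.07 tilt 0.01 F [ 1.2  0.8 -0.3] op 0.87 gf 0.0
CALL
   (0.87, [0.0, -1.0, 11.0], [-0.0, 0.0, 0.1])
   (0.87, [0.0, -1.0, 11.0], [-0.0, 0.0, 0.1])
   (0.87, [0.0, -1.0, 11.0], [-0.0, 0.0, 0.0])
   (0.87, [0.0, -1.0, 11.0], [-0.0, 0.0, 0.1])
   (0.87, [0.4, -0.2, 11.3], [-0.0, 0.0, 0.0])
```

Emit:
{"api": "apply_moves", "payload": {
  "moves": [
    {"jaw": 0.87,"offset": [0,-1,11],"rot": [0,0,0]},
    {"jaw": 0.87,"offset": [0,-1,11],"rot": [0,0,0]},
    {"jaw": 0.87,"offset": [0,-1,11],"rot": [0,0,0]},
    {"jaw": 0.87,"offset": [0,-1,11],"rot": [0,0,0]},
    {"jaw": 0.87,"offset": [0,0,11],"rot": [0,0,0]}
  ]
}}

```text
time_s: 17.68
eef_pos: [0.4412, -0.3838, -0.0269]
eef_rot: [-0.0, 0.018, 1.0, 0.0]
wrist_force: [0.1, 0.5, 0.2]
opening: 0.873
grasp_force: 0.0
```

Emit:
{"api": "apply_moves", "payload": {
  "moves": [
    {"jaw": 0.6,"offset": [0,0,0],"rot": [0,0,0]},
    {"jaw": 0.5,"offset": [0,0,0],"rot": [0,0,0]},
    {"jaw": 0.4,"offset": [0,0,0],"rot": [0,0,0]},
    {"jaw": 0.3,"offset": [0,0,0],"rot": [0,0,0]},
    {"jaw": 0.2,"offset": [0,0,0],"rot": [0,0,0]}
  ]
}}

```text
time_s: 18.3
eef_pos: [0.4421, -0.3855, -0.0239]
eef_rot: [0.001, 0.018, 1.0, -0.002]
wrist_force: [-2.5, -0.3, 8.6]
opening: 0.316
grasp_force: 58.7
```

Emit:
{"api": "apply_moves", "payload": {
  "moves": [
    {"jaw": 0.2,"offset": [0,0,-10],"rot": [0,0,0]},
    {"jaw": 0.2,"offset": [0,0,-20],"rot": [0,0,0]},
    {"jaw": 0.2,"offset": [-17,24,0],"rot": [0,0,-2.5]},
    {"jaw": 0.2,"offset": [-18,25,0],"rot": [0,0,-2.5]},
    {"jaw": 0.2,"offset": [-17,25,0],"rot": [0,0,-2.5]}
  ]
}}

```text
time_s: 18.92
eef_pos: [0.4938, -0.3092, 0.0056]
eef_rot: [0.001, -0.048, 0.999, -0.001]
wrist_force: [-0.2, -1.4, -0.2]
opening: 0.313
grasp_force: 59.3
```

Emit:
{"api": "apply_moves", "payload": {
  "moves": [
    {"jaw": 0.2,"offset": [0,0,0],"rot": [0,0,0]},
    {"jaw": 0.2,"offset": [0,0,0],"rot": [0,0,0]},
    {"jaw": 0.2,"offset": [0,0,0],"rot": [0,0,0]},
    {"jaw": 0.2,"offset": [0,0,0],"rot": [0,0,0]},
    {"jaw": 0.2,"offset": [0,0,0],"rot": [0,0,0]}
  ]
}}

```text
time_s: 19.55
eef_pos: [0.4924, -0.3099, 0.004]
eef_rot: [-0.0, -0.047, 0.999, 0.0]
wrist_force: [-0.2, -0.1, -1.3]
opening: 0.319
grasp_force: 59.3
```

```bash
python3 - <<'E'
from h import *
for c in('scene','top'):
    p,d=snap(c); held(c,p,d); onphone(c,p,d,2); onphone(c,p,d,1)
plan([(*along(EDGE[0],PY,-.074),.004,PY,.2,4)])
E
```

```text
scene side 1 hand 38 x [-0.0096  0.0139] y [0.0123 0.0143] worldz [0.0298 0.044  0.0546]
scene side -1 jaw 54 x [-0.1018 -0.0361] y [-0.0221 -0.0144] worldz [0.0197 0.0446 0.0545]
scene side -1 hand 8 x [0.0109 0.0151] y [-0.0117 -0.0096] worldz [0.0303 0.0409 0.0496]
scene phone 2 152 x(ideal -88..20) [-0.0916 -0.034 ] front y  hand y [-0.0236  0.0242] z [0.034  0.0493 0.0577]
scene phone 1 97 x(ideal -88..20) [-0.0897 -0.0316] front y  hand y [0.016  0.0239] z [0.0326 0.0479 0.0567]
top side 1 jaw 33 x [-0.0871 -0.0626] y [0.0165 0.0232] worldz [0.0441 0.0523 0.0579]
top phone 2 172 x(ideal -88..20) [-0.0877  0.0081] front y [-0.0151  0.0115] hand y [-0.0232  0.022 ] z [0.0481 0.0565 0.0616]
top phone 1 196 x(ideal -88..20) [-0.0869  0.009 ] front y [-0.0153  0.0132] hand y [-0.0237  0.0219] z [0.046  0.0546 0.06  ]
now 19.65 [ 0.4925 -0.3097  0.004 ] yaw 5.37 tilt 0.01 F [ 0.6 -0.5 -0.5] op 0.311 gf 59.3
CALL
   (0.2, [-11.0, 0.0, -0.0], [0.0, -0.0, -0.0])
   (0.2, [-12.0, 0.0, -0.0], [0.0, -0.0, -0.0])
   (0.2, [-11.0, 0.0, -0.0], [0.0, -0.0, -0.0])
   (0.2, [-11.7, 0.0, -0.0], [0.0, -0.0, -0.0])
```

Emit:
{"api": "apply_moves", "payload": {
  "moves": [
    {"jaw": 0.2,"offset": [-12,0,0],"rot": [0,0,0]},
    {"jaw": 0.2,"offset": [-12,0,0],"rot": [0,0,0]},
    {"jaw": 0.2,"offset": [-12,0,0],"rot": [0,0,0]},
    {"jaw": 0.2,"offset": [-9,0,0],"rot": [0,0,0]},
    {"jaw": 0.2,"offset": [0,0,0],"rot": [0,0,0]}
  ]
}}

```text
time_s: 20.27
eef_pos: [0.5383, -0.305, 0.004]
eef_rot: [0.0, -0.048, 0.999, -0.0]
wrist_force: [-1.1, -0.5, 0.1]
opening: 0.309
grasp_force: 59.3
```

Emit:
{"api": "apply_moves", "payload": {
  "moves": [
    {"jaw": 0.45,"offset": [0,0,0],"rot": [0,0,0]},
    {"jaw": 0.6,"offset": [0,0,0],"rot": [0,0,0]},
    {"jaw": 0.75,"offset": [0,0,0],"rot": [0,0,0]},
    {"jaw": 0.9,"offset": [0,0,0],"rot": [0,0,0]},
    {"jaw": 0.9,"offset": [0,0,0],"rot": [0,0,0]}
  ]
}}

```text
time_s: 20.9
eef_pos: [0.5375, -0.3053, 0.0042]
eef_rot: [0.0, -0.047, 0.999, -0.0]
wrist_force: [-0.7, 0.2, -1.0]
opening: 0.899
grasp_force: 0.0
```

Emit:
{"api": "apply_moves", "payload": {
  "moves": [
    {"jaw": 0.9,"offset": [0,0,-20],"rot": [0,0,0]},
    {"jaw": 0.9,"offset": [0,0,-40],"rot": [0,0,0]},
    {"jaw": 0.9,"offset": [20,0,-50],"rot": [0,0,0]},
    {"jaw": 0.9,"offset": [55,0,-50],"rot": [0,0,0]},
    {"jaw": 0.9,"offset": [55,0,0],"rot": [0,0,0]}
  ]
}}

```text
time_s: 21.52
eef_pos: [0.4182, -0.3192, 0.1621]
eef_rot: [0.003, -0.048, 0.999, -0.004]
wrist_force: [0.4, -1.0, -0.3]
opening: 0.9
grasp_force: 0.0
```

```bash
python3 - <<'E'
from h import *
S={c:snap(c) for c in('scene','top')}
for c in S:
    for k in range(3): onphone(c,*S[c],k)
plan([])
for c in S:
    p,d=S[c];h=cv2.cvtColor(p,cv2.COLOR_RGB2HSV)
    red=((h[...,0]<=5)|(h[...,0]>=175))&(h[...,1]>150)&(h[...,2]>70)
    q=pts(c,d,np.ones((480,640),bool)).reshape(-1,3)
    qr=pts(c,d,red);w=qr[(abs(qr[:,0]-.46)<.06)&(abs(qr[:,1]-.27)<.07)&(qr[:,2]>.09)]
    for lo,hi in((.09,.115),(.115,.135),(.135,.16)):
        v=w[(w[:,2]>lo)&(w[:,2]<hi)]
        if len(v): print(c,'red',lo,len(v),v.mean(0).round(4))
    blk=(p.max(2)<60);qb=pts(c,d,blk);w=qb[(abs(qb[:,0]-.46)<.07)&(abs(qb[:,1]-.27)<.08)&(qb[:,2]>.135)&(qb[:,2]<.165)]
    if len(w)>10:
        r=cv2.minAreaRect((w[:,:2]*1000).astype(np.float32));print(c,'grip top',len(w),w.mean(0).round(4),r, np.percentile(w[:,2],[10,90]).round(3))
    g=(q[:,2]>.05)&(q[:,2]<.09)&(abs(q[:,0]-.45)<.08)&(abs(q[:,1]-.25)<.12); w=q[g]
    if len(w)>10: print(c,'barrel',len(w),w.mean(0).round(4),cv2.minAreaRect((w[:,:2]*1000).astype(np.float32)))
cv2.imwrite('pics/m6.png',np.hstack([cv2.resize(S['scene'][0][230:340,270:390],None,fx=3.3,fy=3.3)[:330],cv2.resize(S['top'][0][180:280,310:430],None,fx=3.3,fy=3.3)])[:,:,::-1])
E
```

```text
scene phone 0 168 x(ideal -88..20) [-0.091   0.0249] front y [-0.0146  0.0127] hand y [-0.0246 -0.0179] z [0.0298 0.0499 0.0574]
scene phone 2 132 x(ideal -88..20) [-0.0906 -0.0108] front y [0.0092 0.0153] hand y [-0.0219  0.0242] z [0.0352 0.0492 0.0581]
top phone 0 229 x(ideal -88..20) [-0.0862  0.0092] front y [-0.0154  0.014 ] hand y [-0.0241  0.0234] z [0.0431 0.0546 0.0609]
top phone 1 196 x(ideal -88..20) [-0.0864  0.0093] front y [-0.0154  0.0133] hand y [-0.0235  0.0219] z [0.0486 0.0551 0.0608]
top phone 2 168 x(ideal -88..20) [-0.0876  0.0084] front y [-0.0151  0.0115] hand y [-0.0233  0.022 ] z [0.0486 0.0565 0.0614]
now 21.62 [ 0.4134 -0.3169  0.158 ] yaw 5.26 tilt 0.08 F [ 0.4  0.5 -0.8] op 0.903 gf 0.0
scene red 0.135 17 [0.445  0.2538 0.1416]
scene barrel 386 [0.4427 0.2485 0.0705] ((450.19287109375, 268.0334167480469), (113.82612609863281, 50.45320129394531), 65.79823303222656)
top red 0.115 2 [0.4514 0.2542 0.1176]
top red 0.135 21 [0.4484 0.2526 0.1428]
top grip top 144 [0.4652 0.2858 0.1474] ((465.5567626953125, 286.9960021972656), (25.076290130615234, 27.4376163482666), 61.263916015625) [0.14  0.152]
top barrel 709 [0.4511 0.2525 0.0712] ((454.60296630859375, 269.5998840332031), (112.44628143310547, 50.85171890258789), 65.86126708984375)
```

View pics/m6.png

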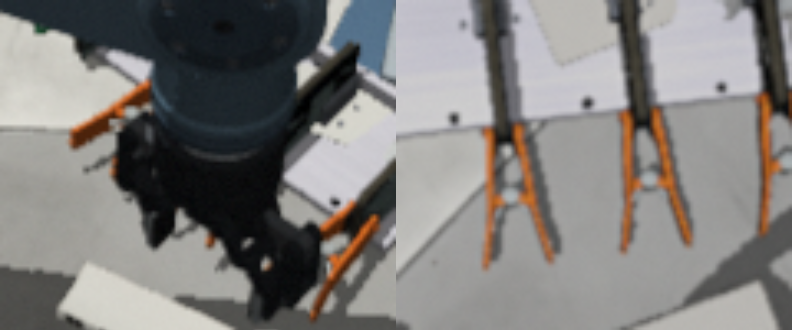

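All three clamps sit squarely on phones 0–2: in the crop the jaw ends overlap the phone ends at (500,130), (640,120) and (775,105). Next is the lamp.

```bash
python3 - <<'E'
from h import *
plan([(.4574,.280,.165,-.4224,1,14),(.4574,.280,.165,-.4224,1,1)])
E
```

```text
now 21.62 [ 0.4134 -0.3169  0.158 ] yaw 5.26 tilt 0.08 F [ 0.4  0.5 -0.8] op 0.903 gf 0.0
CALL
   (1, [-7.0, 42.0, -1.0], [-0.0, -0.0, 2.1])
   (1, [-5.0, 42.0, -1.0], [-0.0, -0.0, 2.1])
   (1, [-4.0, 43.0, -0.0], [-0.0, -0.0, 2.1])
   (1, [-2.0, 43.0, -1.0], [-0.0, -0.0, 2.1])
   (1, [-1.0, 43.0, -0.0], [-0.0, -0.0, 2.1])
CALL
   (1, [1.0, 43.0, -1.0], [-0.0, -0.0, 2.1])
   (1, [2.0, 43.0, -0.0], [-0.0, -0.0, 2.1])
   (1, [4.0, 42.0, -1.0], [-0.0, -0.0, 2.1])
   (1, [5.0, 42.0, -0.0], [-0.0, 0.0, 2.1])
   (1, [7.0, 42.0, -1.0], [-0.0, 0.0, 2.1])
CALL
   (1, [8.0, 42.0, -0.0], [-0.0, 0.0, 2.1])
   (1, [10.0, 42.0, -1.0], [-0.0, 0.0, 2.1])
   (1, [12.0, 41.0, -0.0], [-0.0, 0.0, 2.1])
   (1, [13.0, 40.6, -0.9], [-0.1, 0.0, 2.2])
   (1, [0.0, -0.0, -0.0], [0.0, 0.0, -0.0])
```

Emit:
{"api": "apply_moves", "payload": {
  "moves": [
    {"jaw": 1,"offset": [-7,42,-1],"rot": [0,0,2.1]},
    {"jaw": 1,"offset": [-5,42,-1],"rot": [0,0,2.1]},
    {"jaw": 1,"offset": [-4,43,0],"rot": [0,0,2.1]},
    {"jaw": 1,"offset": [-2,43,-1],"rot": [0,0,2.1]},
    {"jaw": 1,"offset": [-1,43,0],"rot": [0,0,2.1]}
  ]
}}

```text
time_s: 22.25
eef_pos: [0.4321, -0.1018, 0.1605]
eef_rot: [0.001, 0.045, 0.999, -0.0]
wrist_force: [-0.3, 0.7, -0.0]
opening: 0.997
grasp_force: 0.0
```

Emit:
{"api": "apply_moves", "payload": {
  "moves": [
    {"jaw": 1,"offset": [1,43,-1],"rot": [0,0,2.1]},
    {"jaw": 1,"offset": [2,43,0],"rot": [0,0,2.1]},
    {"jaw": 1,"offset": [4,42,-1],"rot": [0,0,2.1]},
    {"jaw": 1,"offset": [5,42,0],"rot": [0,0,2.1]},
    {"jaw": 1,"offset": [7,42,-1],"rot": [0,0,2.1]}
  ]
}}

```text
time_s: 22.88
eef_pos: [0.4475, 0.1113, 0.1635]
eef_rot: [0.001, 0.136, 0.991, 0.0]
wrist_force: [0.7, -0.3, 0.6]
opening: 1.0
grasp_force: 0.0
```

Emit:
{"api": "apply_moves", "payload": {
  "moves": [
    {"jaw": 1,"offset": [8,42,0],"rot": [0,0,2.1]},
    {"jaw": 1,"offset": [10,42,-1],"rot": [0,0,2.1]},
    {"jaw": 1,"offset": [12,41,0],"rot": [0,0,2.1]},
    {"jaw": 1,"offset": [13,36,-1],"rot": [0,0,2.1]},
    {"jaw": 1,"offset": [0,0,0],"rot": [0,0,0]}
  ]
}}

```text
time_s: 23.5
eef_pos: [0.4578, 0.2787, 0.1653]
eef_rot: [0.001, 0.206, 0.979, 0.001]
wrist_force: [0.4, 0.2, 0.3]
opening: 1.001
grasp_force: 0.0
```

Emit:
{"api": "apply_moves", "payload": {
  "moves": [
    {"jaw": 1,"offset": [0,0,0],"rot": [0,0,0]},
    {"jaw": 1,"offset": [0,0,0],"rot": [0,0,0]},
    {"jaw": 1,"offset": [0,0,0],"rot": [0,0,0]},
    {"jaw": 1,"offset": [0,0,0],"rot": [0,0,0]},
    {"jaw": 1,"offset": [0,0,0],"rot": [0,0,0]}
  ]
}}

```text
time_s: 24.12
eef_pos: [0.4578, 0.2758, 0.1642]
eef_rot: [-0.0, 0.208, 0.978, -0.0]
wrist_force: [0.6, -0.7, 0.1]
opening: 0.997
grasp_force: 0.0
```

```bash
python3 - <<'E'
from h import *
p,d=snap('scene')
plan([(.4574,.280,.08,-.4224,1,5)])
cv2.imwrite('pics/m7.png',cv2.resize(p[110:260,130:280],None,fx=4,fy=4)[:,:,::-1])
pt,dt=snap('top')
for k in range(3): onphone('top',pt,dt,k)
E
```

```text
now 24.18 [0.4578 0.2759 0.1642] yaw -24.02 tilt 0.0 F [-0.2  0.5  0.7] op 0.997 gf 0.0
CALL
   (1, [0.0, 1.0, 17.0], [0.0, 0.0, 0.0])
   (1, [1.0, 1.0, 17.0], [0.0, 0.0, 0.0])
   (1, [0.0, 1.0, 17.0], [0.0, 0.0, 0.1])
   (1, [1.0, 0.0, 17.0], [0.0, 0.0, 0.0])
   (1, [0.0, 0.6, 16.2], [0.0, 0.0, 0.1])
top phone 0 238 x(ideal -88..20) [-0.0871  0.0087] front y [-0.0159  0.0141] hand y [-0.0243  0.024 ] z [0.0436 0.0541 0.0605]
top phone 1 195 x(ideal -88..20) [-0.0866  0.009 ] front y [-0.0153  0.0135] hand y [-0.0236  0.0221] z [0.0475 0.0556 0.0603]
top phone 2 167 x(ideal -88..20) [-0.0877  0.008 ] front y [-0.0153  0.0115] hand y [-0.0233  0.022 ] z [0.0479 0.0568 0.0625]
```

View pics/m7.png

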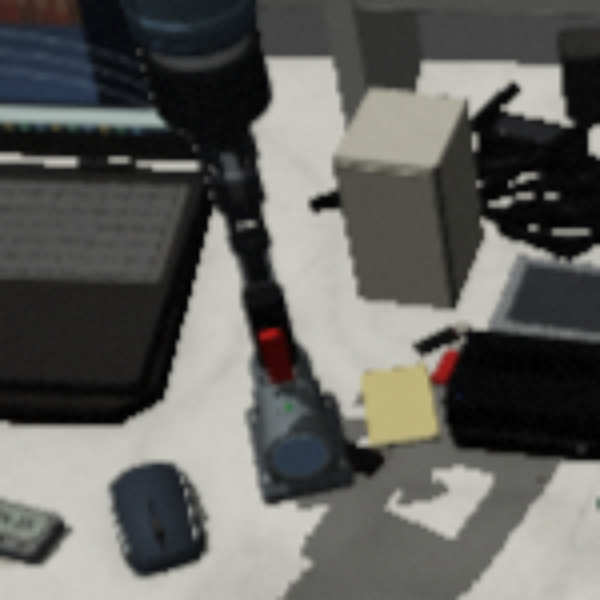

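The near finger (about (250,260)) lines up over the trigger (275,350). Descend.

Emit:
{"api": "apply_moves", "payload": {
  "moves": [
    {"jaw": 1,"offset": [1,2,17],"rot": [0,0,0]},
    {"jaw": 1,"offset": [0,2,17],"rot": [0,0,0]},
    {"jaw": 1,"offset": [0,0,17],"rot": [0,0,0]},
    {"jaw": 1,"offset": [0,0,17],"rot": [0,0,0]},
    {"jaw": 1,"offset": [0,0,0],"rot": [0,0,0]}
  ]
}}

```text
time_s: 24.85
eef_pos: [0.4569, 0.2796, 0.0939]
eef_rot: [-0.002, 0.208, 0.978, -0.001]
wrist_force: [-0.3, 0.0, -0.1]
opening: 0.995
grasp_force: 0.0
```

Emit:
{"api": "apply_moves", "payload": {
  "moves": [
    {"jaw": 1,"offset": [0,0,8],"rot": [0,0,0]},
    {"jaw": 1,"offset": [0,0,8],"rot": [0,0,0]},
    {"jaw": 1,"offset": [0,0,0],"rot": [0,0,0]},
    {"jaw": 1,"offset": [0,0,0],"rot": [0,0,0]},
    {"jaw": 1,"offset": [0,0,0],"rot": [0,0,0]}
  ]
}}

```text
time_s: 25.48
eef_pos: [0.4587, 0.2802, 0.0805]
eef_rot: [0.0, 0.208, 0.978, 0.0]
wrist_force: [-0.7, -0.8, -0.9]
opening: 0.999
grasp_force: 0.0
```

```bash
python3 - <<'E'
from h import *
p,d=snap('scene')
plan([])
P,M=tcp();q=pts('scene',d,p.max(2)<60);l=(q-P)@M
k=(abs(l[:,0])<.03)&(abs(l[:,1])<.07)&(q[:,2]>.09)&(q[:,2]<.2);l=l[k];q=q[k]
for z in np.arange(.09,.19,.01):
    s=(q[:,2]>z)&(q[:,2]<=z+.01)
    if s.any(): print(z.round(2),s.sum(),np.percentile(l[s,:2],[3,50,97],axis=0).round(3).tolist())
cv2.imwrite('pics/m8.png',cv2.resize(p[140:250,150:260],None,fx=5,fy=5)[:,:,::-1])
E
```

```text
now 25.52 [0.4586 0.2802 0.0805] yaw -24.0 tilt 0.04 F [ 0.7 -0.2 -0.8] op 0.996 gf 0.0
0.09 18 [[-0.013, -0.022], [0.0, -0.02], [0.014, 0.005]]
0.1 5 [[-0.014, -0.02], [-0.011, 0.002], [0.012, 0.004]]
0.11 1 [[-0.012, -0.005], [-0.012, -0.005], [-0.012, -0.005]]
0.12 5 [[-0.013, -0.05], [-0.006, -0.046], [0.008, -0.006]]
0.13 22 [[-0.01, -0.057], [0.002, -0.051], [0.012, 0.002]]
0.14 23 [[-0.012, -0.056], [-0.001, -0.05], [0.011, 0.001]]
0.15 9 [[-0.005, -0.056], [0.001, -0.055], [0.009, -0.049]]
0.17 24 [[-0.011, -0.07], [-0.0, -0.059], [0.008, -0.047]]
0.18 10 [[-0.014, -0.07], [-0.003, -0.064], [0.013, -0.034]]
```

View pics/m8.png

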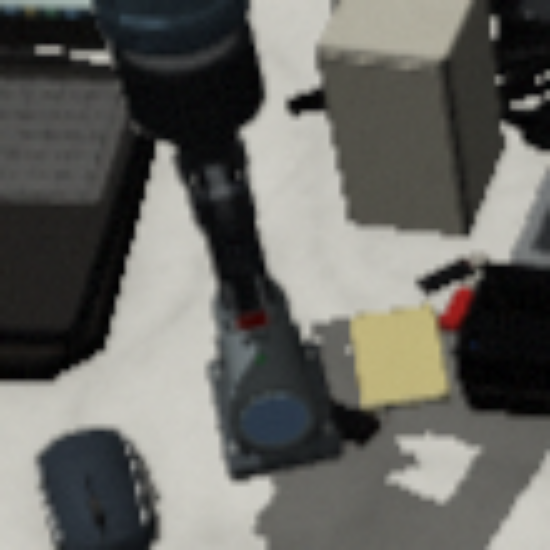

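The finger is in front of the red trigger, with only its lower part visible at (252,320), and straddles the grip. I squeeze.

Emit:
{"api": "apply_moves", "payload": {
  "moves": [
    {"jaw": 0.6,"offset": [0,0,3],"rot": [0,0,0]},
    {"jaw": 0.4,"offset": [0,0,0],"rot": [0,0,0]},
    {"jaw": 0.2,"offset": [0,0,0],"rot": [0,0,0]},
    {"jaw": 0.2,"offset": [0,0,0],"rot": [0,0,0]},
    {"jaw": 0.2,"offset": [0,0,0],"rot": [0,0,0]}
  ]
}}

```text
time_s: 26.15
eef_pos: [0.4595, 0.2826, 0.0782]
eef_rot: [0.001, 0.208, 0.978, 0.002]
wrist_force: [2.2, 11.7, 1.1]
opening: 0.486
grasp_force: 66.5
```

```bash
python3 - <<'E'
from h import *
plan([])
p,d=snap('top')
h=cv2.cvtColor(p,cv2.COLOR_RGB2HSV)
red=((h[...,0]<=5)|(h[...,0]>=175))&(h[...,1]>150)&(h[...,2]>60)
P,M=tcp();qr=pts('top',d,red);l=(qr-P)@M;k=(abs(l[:,0])<.02)&(abs(l[:,1])<.05)
print(l[k].round(3)[:8])
E
```

```text
now 26.15 [0.4595 0.2826 0.0782] yaw -24.06 tilt 0.29 F [ 2.2 11.7  1.1] op 0.486 gf 66.5
[]
```

Opening 0.486 (about 43 mm, fully pulled) with 66 N. I hold.

Emit:
{"api": "apply_moves", "payload": {
  "moves": [
    {"jaw": 0.2,"offset": [0,0,0],"rot": [0,0,0]},
    {"jaw": 0.2,"offset": [0,0,0],"rot": [0,0,0]},
    {"jaw": 0.2,"offset": [0,0,0],"rot": [0,0,0]},
    {"jaw": 0.2,"offset": [0,0,0],"rot": [0,0,0]},
    {"jaw": 0.2,"offset": [0,0,0],"rot": [0,0,0]}
  ]
}}

```text
time_s: 26.82
eef_pos: [0.4595, 0.2826, 0.0782]
eef_rot: [0.001, 0.208, 0.978, 0.002]
wrist_force: [2.0, 11.3, 1.8]
opening: 0.487
grasp_force: 66.5
```

Emit:
{"api": "apply_moves", "payload": {
  "moves": [
    {"jaw": 0.2,"offset": [0,0,0],"rot": [0,0,0]},
    {"jaw": 0.2,"offset": [0,0,0],"rot": [0,0,0]},
    {"jaw": 0.2,"offset": [0,0,0],"rot": [0,0,0]},
    {"jaw": 0.2,"offset": [0,0,0],"rot": [0,0,0]},
    {"jaw": 0.2,"offset": [0,0,0],"rot": [0,0,0]}
  ]
}}

```text
time_s: 27.45
eef_pos: [0.4594, 0.2826, 0.0781]
eef_rot: [0.001, 0.208, 0.978, 0.002]
wrist_force: [2.0, 12.4, 2.2]
opening: 0.484
grasp_force: 66.5
```

Emit:
{"api": "apply_moves", "payload": {
  "moves": [
    {"jaw": 0.2,"offset": [0,0,0],"rot": [0,0,0]},
    {"jaw": 0.2,"offset": [0,0,0],"rot": [0,0,0]},
    {"jaw": 0.2,"offset": [0,0,0],"rot": [0,0,0]},
    {"jaw": 0.2,"offset": [0,0,0],"rot": [0,0,0]},
    {"jaw": 0.2,"offset": [0,0,0],"rot": [0,0,0]}
  ]
}}

```text
time_s: 28.08
eef_pos: [0.4595, 0.2826, 0.0782]
eef_rot: [0.001, 0.208, 0.978, 0.002]
wrist_force: [2.2, 11.2, 0.7]
opening: 0.489
grasp_force: 66.5
```

Emit:
{"api": "apply_moves", "payload": {
  "moves": [
    {"jaw": 0.2,"offset": [0,0,0],"rot": [0,0,0]},
    {"jaw": 0.2,"offset": [0,0,0],"rot": [0,0,0]},
    {"jaw": 0.2,"offset": [0,0,0],"rot": [0,0,0]},
    {"jaw": 0.2,"offset": [0,0,0],"rot": [0,0,0]},
    {"jaw": 0.2,"offset": [0,0,0],"rot": [0,0,0]}
  ]
}}

```text
time_s: 28.7
eef_pos: [0.4594, 0.2826, 0.0781]
eef_rot: [0.001, 0.208, 0.978, 0.002]
wrist_force: [2.1, 11.4, 0.7]
opening: 0.482
grasp_force: 66.5
```

Emit:
{"api": "apply_moves", "payload": {
  "moves": [
    {"jaw": 0.3,"offset": [0,0,0],"rot": [0,0,0]},
    {"jaw": 1,"offset": [0,0,0],"rot": [0,0,0]},
    {"jaw": 1,"offset": [0,0,0],"rot": [0,0,0]},
    {"jaw": 1,"offset": [0,0,0],"rot": [0,0,0]},
    {"jaw": 1,"offset": [0,0,0],"rot": [0,0,0]}
  ]
}}

```text
time_s: 29.32
eef_pos: [0.4588, 0.2803, 0.0774]
eef_rot: [0.0, 0.208, 0.978, 0.0]
wrist_force: [0.8, 0.2, 0.1]
opening: 1.006
grasp_force: 0.0
```

Emit:
{"api": "apply_moves", "payload": {
  "moves": [
    {"jaw": 1,"offset": [0,0,-10],"rot": [0,0,0]},
    {"jaw": 1,"offset": [0,0,-25],"rot": [0,0,0]},
    {"jaw": 1,"offset": [0,0,-30],"rot": [0,0,0]},
    {"jaw": 1,"offset": [0,0,-30],"rot": [0,0,0]},
    {"jaw": 1,"offset": [0,0,0],"rot": [0,0,0]}
  ]
}}

```text
time_s: 29.95
eef_pos: [0.4606, 0.2809, 0.1757]
eef_rot: [0.003, 0.208, 0.978, 0.002]
wrist_force: [0.1, -0.1, -1.6]
opening: 1.0
grasp_force: 0.0
```

```bash
python3 - <<'E'
from h import *
S={c:snap(c) for c in('scene','top')}
for c in S:
    for k in range(3): onphone(c,*S[c],k)
p,d=S['scene'];h=cv2.cvtColor(p,cv2.COLOR_RGB2HSV)
red=((h[...,0]<=5)|(h[...,0]>=175))&(h[...,1]>150)&(h[...,2]>70)
qr=pts('scene',d,red);w=qr[(abs(qr[:,0]-.46)<.06)&(abs(qr[:,1]-.27)<.07)&(qr[:,2]>.135)];print('trig',w.mean(0).round(4))
g=along(EDGE[2],PY,-.074);print(g)
plan([(*g,.10,PY,.9,10),(*g,.10,PY,.9,1)])
E
```

```text
scene phone 0 224 x(ideal -88..20) [-0.0895  0.0089] front y [-0.0151  0.0126] hand y [-0.024   0.0228] z [0.0312 0.0517 0.0573]
scene phone 1 213 x(ideal -88..20) [-0.0911  0.0065] front y [-0.0137  0.0138] hand y [-0.0241  0.0239] z [0.0327 0.0514 0.0567]
scene phone 2 197 x(ideal -88..20) [-0.0905  0.0093] front y [-0.0141  0.0126] hand y [-0.0232  0.0249] z [0.0349 0.0536 0.0591]
top phone 0 240 x(ideal -88..20) [-0.0869  0.0091] front y [-0.0157  0.0139] hand y [-0.0251  0.0242] z [0.0432 0.0546 0.0601]
top phone 1 196 x(ideal -88..20) [-0.0869  0.0088] front y [-0.0154  0.0134] hand y [-0.0234  0.0222] z [0.0481 0.0556 0.06  ]
top phone 2 167 x(ideal -88..20) [-0.0878  0.0081] front y [-0.0152  0.0115] hand y [-0.0232  0.022 ] z [0.0469 0.0563 0.063 ]
trig [0.4441 0.2534 0.1433]
[ 0.51932808 -0.1072605 ]
now 30.05 [0.4584 0.2801 0.1723] yaw -24.0 tilt 0.03 F [-0.   0.  -0.5] op 1.001 gf 0.0
CALL
   (0.9, [-21.0, -33.0, 7.0], [0.0, 0.0, -2.9])
   (0.9, [-20.0, -34.0, 7.0], [0.0, 0.0, -2.9])
   (0.9, [-18.0, -35.0, 7.0], [0.0, 0.0, -2.9])
   (0.9, [-16.0, -36.0, 7.0], [0.0, 0.0, -3.0])
   (0.9, [-14.0, -36.0, 7.0], [0.0, 0.0, -2.9])
CALL
   (0.9, [-12.0, -37.0, 7.0], [0.0, 0.0, -3.0])
   (0.9, [-10.0, -38.0, 8.0], [0.0, 0.0, -2.9])
   (0.9, [-9.0, -38.0, 7.0], [0.0, 0.0, -3.0])
   (0.9, [-7.0, -39.0, 8.0], [0.0, 0.0, -2.9])
   (0.9, [-4.1, -39.2, 7.2], [0.0, 0.0, -3.0])
CALL
   (0.9, [-0.0, 0.0, 0.0], [0.0, 0.0, 0.0])
```

Trigger back at rest and all clamps still on. Now I take off the clamp on phone 2.

Emit:
{"api": "apply_moves", "payload": {
  "moves": [
    {"jaw": 0.9,"offset": [-21,-33,7],"rot": [0,0,-2.9]},
    {"jaw": 0.9,"offset": [-20,-34,7],"rot": [0,0,-2.9]},
    {"jaw": 0.9,"offset": [-18,-35,7],"rot": [0,0,-2.9]},
    {"jaw": 0.9,"offset": [-16,-36,7],"rot": [0,0,-3]},
    {"jaw": 0.9,"offset": [-14,-36,7],"rot": [0,0,-2.9]}
  ]
}}

```text
time_s: 30.68
eef_pos: [0.4876, 0.0854, 0.1354]
eef_rot: [-0.001, 0.081, 0.997, 0.0]
wrist_force: [0.8, 0.7, -0.3]
opening: 0.902
grasp_force: 0.0
```

Emit:
{"api": "apply_moves", "payload": {
  "moves": [
    {"jaw": 0.9,"offset": [-12,-37,7],"rot": [0,0,-3]},
    {"jaw": 0.9,"offset": [-10,-38,8],"rot": [0,0,-2.9]},
    {"jaw": 0.9,"offset": [-9,-38,7],"rot": [0,0,-3]},
    {"jaw": 0.9,"offset": [-7,-39,8],"rot": [0,0,-2.9]},
    {"jaw": 0.9,"offset": [-4,-39,7],"rot": [0,0,-3]}
  ]
}}

```text
time_s: 31.3
eef_pos: [0.5181, -0.1079, 0.0983]
eef_rot: [-0.001, -0.048, 0.999, 0.001]
wrist_force: [0.4, -0.1, -0.2]
opening: 0.906
grasp_force: 0.0
```

Emit:
{"api": "apply_moves", "payload": {
  "moves": [
    {"jaw": 0.9,"offset": [0,0,0],"rot": [0,0,0]},
    {"jaw": 0.9,"offset": [0,0,0],"rot": [0,0,0]},
    {"jaw": 0.9,"offset": [0,0,0],"rot": [0,0,0]},
    {"jaw": 0.9,"offset": [0,0,0],"rot": [0,0,0]},
    {"jaw": 0.9,"offset": [0,0,0],"rot": [0,0,0]}
  ]
}}

```text
time_s: 31.92
eef_pos: [0.5192, -0.1066, 0.1003]
eef_rot: [0.0, -0.048, 0.999, -0.0]
wrist_force: [0.2, 0.0, 0.0]
opening: 0.903
grasp_force: 0.0
```

```bash
python3 - <<'E'
from h import *
g=along(EDGE[2],PY,-.074)
plan([(*g,.002,PY,.9,5)])
E
```

```text
now 31.93 [ 0.5192 -0.1066  0.1003] yaw 5.45 tilt 0.02 F [0.2 0.  0. ] op 0.903 gf 0.0
CALL
   (0.9, [0.0, -0.0, 20.0], [-0.0, 0.0, 0.0])
   (0.9, [0.0, -0.0, 20.0], [-0.0, 0.0, 0.0])
   (0.9, [0.0, -0.0, 19.0], [-0.0, 0.0, 0.0])
   (0.9, [0.0, -0.0, 20.0], [-0.0, 0.0, 0.0])
   (0.9, [0.0, -0.7, 19.3], [-0.0, 0.0, 0.1])
```

Emit:
{"api": "apply_moves", "payload": {
  "moves": [
    {"jaw": 0.9,"offset": [0,0,20],"rot": [0,0,0]},
    {"jaw": 0.9,"offset": [0,0,20],"rot": [0,0,0]},
    {"jaw": 0.9,"offset": [0,0,20],"rot": [0,0,0]},
    {"jaw": 0.9,"offset": [0,0,19],"rot": [0,0,0]},
    {"jaw": 0.9,"offset": [0,-1,19],"rot": [0,0,0]}
  ]
}}

```text
time_s: 32.55
eef_pos: [0.5194, -0.1079, 0.0017]
eef_rot: [0.0, -0.047, 0.999, -0.0]
wrist_force: [-0.7, -0.3, -0.2]
opening: 0.899
grasp_force: 0.0
```

Emit:
{"api": "apply_moves", "payload": {
  "moves": [
    {"jaw": 0.6,"offset": [0,0,0],"rot": [0,0,0]},
    {"jaw": 0.5,"offset": [0,0,0],"rot": [0,0,0]},
    {"jaw": 0.4,"offset": [0,0,0],"rot": [0,0,0]},
    {"jaw": 0.3,"offset": [0,0,0],"rot": [0,0,0]},
    {"jaw": 0.2,"offset": [0,0,0],"rot": [0,0,0]}
  ]
}}

```text
time_s: 33.17
eef_pos: [0.5194, -0.1082, 0.0025]
eef_rot: [0.0, -0.047, 0.999, -0.0]
wrist_force: [0.2, -0.1, -0.8]
opening: 0.314
grasp_force: 59.1
```

Emit:
{"api": "apply_moves", "payload": {
  "moves": [
    {"jaw": 0.2,"offset": [0,0,0],"rot": [0,0,0]},
    {"jaw": 0.2,"offset": [10,0,0],"rot": [0,0,0]},
    {"jaw": 0.2,"offset": [15,0,0],"rot": [0,0,0]},
    {"jaw": 0.2,"offset": [20,0,0],"rot": [0,0,0]},
    {"jaw": 0.2,"offset": [20,0,0],"rot": [0,0,0]}
  ]
}}

```text
time_s: 33.8
eef_pos: [0.4527, -0.1141, 0.0019]
eef_rot: [-0.0, -0.047, 0.999, 0.0]
wrist_force: [0.9, 0.6, -0.1]
opening: 0.319
grasp_force: 59.1
```

Emit:
{"api": "apply_moves", "payload": {
  "moves": [
    {"jaw": 0.2,"offset": [15,0,0],"rot": [0,0,0]},
    {"jaw": 0.2,"offset": [0,0,0],"rot": [0,0,0]},
    {"jaw": 0.2,"offset": [0,0,0],"rot": [0,0,0]},
    {"jaw": 0.2,"offset": [0,0,0],"rot": [0,0,0]},
    {"jaw": 0.2,"offset": [0,0,0],"rot": [0,0,0]}
  ]
}}

```text
time_s: 34.42
eef_pos: [0.44, -0.1157, 0.0021]
eef_rot: [0.0, -0.047, 0.999, -0.0]
wrist_force: [-0.1, 0.9, -0.7]
opening: 0.315
grasp_force: 59.1
```

```bash
python3 - <<'E'
from h import *
for c in('scene','top'): held(c,*snap(c))
plan([])
E
```

```text
scene side 1 jaw 10 x [-0.0792 -0.0652] y [0.0172 0.0223] worldz [0.0515 0.0526 0.0551]
scene side 1 hand 26 x [-0.0021  0.0168] y [0.0121 0.0159] worldz [0.0298 0.0451 0.0547]
scene side -1 jaw 46 x [-0.0958 -0.0559] y [-0.0225 -0.0135] worldz [0.0283 0.0455 0.0536]
scene side -1 hand 9 x [0.0129 0.017 ] y [-0.0127 -0.0085] worldz [0.0317 0.0431 0.0524]
top side -1 jaw 16 x [-0.0847 -0.0698] y [-0.0242 -0.0181] worldz [0.0414 0.0531 0.0557]
now 34.52 [ 0.4398 -0.1156  0.0021] yaw 5.42 tilt 0.0 F [ 0.3  0.4 -0.6] op 0.317 gf 59.1
```

Emit:
{"api": "apply_moves", "payload": {
  "moves": [
    {"jaw": 0.2,"offset": [0,0,10],"rot": [0,0,0]},
    {"jaw": 0.2,"offset": [0,0,10],"rot": [0,0,0]},
    {"jaw": 0.2,"offset": [0,0,5],"rot": [0,0,0]},
    {"jaw": 0.2,"offset": [0,0,3],"rot": [0,0,0]},
    {"jaw": 0.2,"offset": [0,0,0],"rot": [0,0,0]}
  ]
}}

```text
time_s: 35.15
eef_pos: [0.4396, -0.1157, -0.0258]
eef_rot: [-0.0, -0.047, 0.999, 0.0]
wrist_force: [-1.2, 0.1, 1.9]
opening: 0.316
grasp_force: 59.2
```

Emit:
{"api": "apply_moves", "payload": {
  "moves": [
    {"jaw": 0.45,"offset": [0,0,0],"rot": [0,0,0]},
    {"jaw": 0.6,"offset": [0,0,0],"rot": [0,0,0]},
    {"jaw": 0.75,"offset": [0,0,0],"rot": [0,0,0]},
    {"jaw": 0.9,"offset": [0,0,0],"rot": [0,0,0]},
    {"jaw": 0.9,"offset": [0,0,0],"rot": [0,0,0]}
  ]
}}

```text
time_s: 35.78
eef_pos: [0.4397, -0.1157, -0.0258]
eef_rot: [0.0, -0.047, 0.999, -0.0]
wrist_force: [0.2, -1.0, 0.0]
opening: 0.905
grasp_force: 0.0
```

Emit:
{"api": "apply_moves", "payload": {
  "moves": [
    {"jaw": 0.9,"offset": [0,0,-16],"rot": [0,0,0]},
    {"jaw": 0.9,"offset": [0,0,-30],"rot": [0,0,0]},
    {"jaw": 0.9,"offset": [0,0,-40],"rot": [0,0,0]},
    {"jaw": 0.9,"offset": [0,0,-40],"rot": [0,0,0]},
    {"jaw": 0.9,"offset": [-20,-25,0],"rot": [0,0,0]}
  ]
}}

```text
time_s: 36.4
eef_pos: [0.464, -0.1392, 0.1051]
eef_rot: [0.003, -0.048, 0.999, -0.002]
wrist_force: [0.1, -0.7, 0.2]
opening: 0.9
grasp_force: 0.0
```

Emit:
{"api": "apply_moves", "payload": {
  "moves": [
    {"jaw": 0.9,"offset": [-20,-25,0],"rot": [0,0,0]},
    {"jaw": 0.9,"offset": [-20,-25,0],"rot": [0,0,0]},
    {"jaw": 0.9,"offset": [-20,-24,0],"rot": [0,0,0]},
    {"jaw": 0.9,"offset": [0,0,0],"rot": [0,0,0]},
    {"jaw": 0.9,"offset": [0,0,0],"rot": [0,0,0]}
  ]
}}

```text
time_s: 37.02
eef_pos: [0.528, -0.2061, 0.1004]
eef_rot: [-0.0, -0.047, 0.999, 0.0]
wrist_force: [-0.5, 0.4, -1.1]
opening: 0.899
grasp_force: 0.0
```

```bash
python3 - <<'E'
from h import *
for c in('scene','top'):
    p,d=snap(c)
    for k in (0,1): onphone(c,p,d,k)
    for q in clamps(c,p,d): print(c,len(q),np.round(q.mean(0),3),np.percentile(q[:,2],97),fitclamp(q)) if q[:,1].mean()>-.17 else 0
plan([(*along(EDGE[1],PY,-.074),.0045,PY,.9,5)])
E
```

```text
scene phone 0 247 x(ideal -88..20) [-0.0902  0.0056] front y [-0.0148  0.0121] hand y [-0.024   0.0238] z [0.0322 0.0496 0.0571]
scene phone 1 192 x(ideal -88..20) [-0.0908  0.0046] front y [-0.0142  0.0126] hand y [-0.0237  0.0245] z [0.0317 0.0494 0.057 ]
scene 149 [ 0.477 -0.11   0.022] 0.02794729424978381 (array([ 0.47644792, -0.11150134,  0.09074536]), np.float64(0.004381307905380154))
top phone 1 7 x(ideal -88..20) [-0.0877 -0.0795] front y  hand y [0.0213 0.0242] z [0.0453 0.0543 0.0591]
now 37.12 [ 0.5279 -0.2058  0.1003] yaw 5.43 tilt 0.04 F [ 0.1  0.1 -0.3] op 0.897 gf 0.0
CALL
   (0.9, [-0.0, -0.0, 19.0], [0.0, -0.0, 0.0])
   (0.9, [-0.0, -0.0, 19.0], [0.0, -0.0, 0.0])
   (0.9, [-0.0, -0.0, 19.0], [0.0, -0.0, 0.0])
   (0.9, [-0.0, -0.0, 19.0], [0.0, -0.0, 0.0])
   (0.9, [-0.8, -0.6, 19.8], [0.0, -0.0, 0.0])
```

First clamp is flat on the desk at (0.477,−0.111). Now phone 1.

Emit:
{"api": "apply_moves", "payload": {
  "moves": [
    {"jaw": 0.9,"offset": [0,0,19],"rot": [0,0,0]},
    {"jaw": 0.9,"offset": [0,0,19],"rot": [0,0,0]},
    {"jaw": 0.9,"offset": [0,0,19],"rot": [0,0,0]},
    {"jaw": 0.9,"offset": [0,0,19],"rot": [0,0,0]},
    {"jaw": 0.9,"offset": [-1,-1,20],"rot": [0,0,0]}
  ]
}}

```text
time_s: 37.75
eef_pos: [0.5295, -0.2074, 0.0025]
eef_rot: [-0.0, -0.047, 0.999, 0.0]
wrist_force: [-0.2, 0.1, -0.1]
opening: 0.901
grasp_force: 0.0
```

Emit:
{"api": "apply_moves", "payload": {
  "moves": [
    {"jaw": 0.6,"offset": [0,0,0],"rot": [0,0,0]},
    {"jaw": 0.5,"offset": [0,0,0],"rot": [0,0,0]},
    {"jaw": 0.4,"offset": [0,0,0],"rot": [0,0,0]},
    {"jaw": 0.3,"offset": [0,0,0],"rot": [0,0,0]},
    {"jaw": 0.2,"offset": [0,0,0],"rot": [0,0,0]}
  ]
}}

```text
time_s: 38.38
eef_pos: [0.5299, -0.2077, 0.0046]
eef_rot: [0.0, -0.047, 0.999, -0.0]
wrist_force: [-0.8, -0.4, -0.4]
opening: 0.313
grasp_force: 59.9
```

Emit:
{"api": "apply_moves", "payload": {
  "moves": [
    {"jaw": 0.2,"offset": [0,0,0],"rot": [0,0,0]},
    {"jaw": 0.2,"offset": [10,0,0],"rot": [0,0,0]},
    {"jaw": 0.2,"offset": [15,0,0],"rot": [0,0,0]},
    {"jaw": 0.2,"offset": [20,0,0],"rot": [0,0,0]},
    {"jaw": 0.2,"offset": [20,0,0],"rot": [0,0,0]}
  ]
}}

```text
time_s: 39.0
eef_pos: [0.4632, -0.2135, 0.004]
eef_rot: [-0.0, -0.047, 0.999, 0.0]
wrist_force: [1.3, -0.0, -0.7]
opening: 0.309
grasp_force: 59.9
```

Emit:
{"api": "apply_moves", "payload": {
  "moves": [
    {"jaw": 0.2,"offset": [15,0,0],"rot": [0,0,0]},
    {"jaw": 0.2,"offset": [0,0,0],"rot": [0,0,0]},
    {"jaw": 0.2,"offset": [0,0,0],"rot": [0,0,0]},
    {"jaw": 0.2,"offset": [0,0,0],"rot": [0,0,0]},
    {"jaw": 0.2,"offset": [0,0,0],"rot": [0,0,0]}
  ]
}}

```text
time_s: 39.62
eef_pos: [0.4504, -0.2151, 0.0041]
eef_rot: [0.0, -0.047, 0.999, -0.0]
wrist_force: [-0.0, 0.4, -0.8]
opening: 0.311
grasp_force: 59.8
```

```bash
python3 - <<'E'
from h import *
for c in('scene','top'): held(c,*snap(c))
plan([])
E
```

```text
scene side 1 hand 32 x [-0.0079  0.015 ] y [0.012  0.0146] worldz [0.0294 0.0462 0.0541]
scene side -1 jaw 47 x [-0.0916 -0.051 ] y [-0.0222 -0.0144] worldz [0.0276 0.0471 0.0534]
scene side -1 hand 4 x [0.0134 0.0174] y [-0.0129 -0.0095] worldz [0.037  0.0381 0.0424]
top side 1 jaw 10 x [-0.0845 -0.0768] y [0.0187 0.0236] worldz [0.0441 0.0508 0.0551]
now 39.73 [ 0.4502 -0.215   0.0041] yaw 5.42 tilt 0.0 F [ 1.  -0.5 -0.5] op 0.307 gf 59.8
```

Emit:
{"api": "apply_moves", "payload": {
  "moves": [
    {"jaw": 0.2,"offset": [0,0,10],"rot": [0,0,0]},
    {"jaw": 0.2,"offset": [0,0,10],"rot": [0,0,0]},
    {"jaw": 0.2,"offset": [0,0,5],"rot": [0,0,0]},
    {"jaw": 0.2,"offset": [0,0,4],"rot": [0,0,0]},
    {"jaw": 0.2,"offset": [0,0,0],"rot": [0,0,0]}
  ]
}}

```text
time_s: 40.35
eef_pos: [0.4496, -0.2151, -0.0239]
eef_rot: [-0.001, -0.047, 0.999, 0.0]
wrist_force: [-7.8, 3.5, 16.8]
opening: 0.308
grasp_force: 62.7
```

Emit:
{"api": "apply_moves", "payload": {
  "moves": [
    {"jaw": 0.45,"offset": [0,0,0],"rot": [0,0,0]},
    {"jaw": 0.6,"offset": [0,0,0],"rot": [0,0,0]},
    {"jaw": 0.75,"offset": [0,0,0],"rot": [0,0,0]},
    {"jaw": 0.9,"offset": [0,0,0],"rot": [0,0,0]},
    {"jaw": 0.9,"offset": [0,0,0],"rot": [0,0,0]}
  ]
}}

```text
time_s: 40.98
eef_pos: [0.45, -0.2151, -0.0249]
eef_rot: [-0.0, -0.047, 0.999, 0.0]
wrist_force: [-0.2, -0.5, -0.6]
opening: 0.897
grasp_force: 0.0
```

Emit:
{"api": "apply_moves", "payload": {
  "moves": [
    {"jaw": 0.9,"offset": [0,0,-16],"rot": [0,0,0]},
    {"jaw": 0.9,"offset": [0,0,-30],"rot": [0,0,0]},
    {"jaw": 0.9,"offset": [0,0,-40],"rot": [0,0,0]},
    {"jaw": 0.9,"offset": [0,0,-40],"rot": [0,0,0]},
    {"jaw": 0.9,"offset": [-20,-25,0],"rot": [0,0,0]}
  ]
}}

```text
time_s: 41.6
eef_pos: [0.4743, -0.2391, 0.1065]
eef_rot: [0.003, -0.048, 0.999, -0.003]
wrist_force: [0.5, -0.7, -0.5]
opening: 0.899
grasp_force: 0.0
```

Emit:
{"api": "apply_moves", "payload": {
  "moves": [
    {"jaw": 0.9,"offset": [-20,-25,0],"rot": [0,0,0]},
    {"jaw": 0.9,"offset": [-20,-25,0],"rot": [0,0,0]},
    {"jaw": 0.9,"offset": [-19,-23,0],"rot": [0,0,0]},
    {"jaw": 0.9,"offset": [0,0,0],"rot": [0,0,0]},
    {"jaw": 0.9,"offset": [0,0,0],"rot": [0,0,0]}
  ]
}}

```text
time_s: 42.22
eef_pos: [0.5374, -0.3047, 0.1015]
eef_rot: [-0.0, -0.047, 0.999, 0.0]
wrist_force: [-0.4, -0.2, -0.3]
opening: 0.9
grasp_force: 0.0
```

```bash
python3 - <<'E'
from h import *
for c in('scene','top'):
    p,d=snap(c)
    onphone(c,p,d,0)
    for q in clamps(c,p,d): print(c,len(q),np.round(q.mean(0),3),np.percentile(q[:,2],97),fitclamp(q)) if q[:,1].mean()>-.27 else 0
plan([(*along(EDGE[0],PY,-.074),.0042,PY,.9,5)])
E
```

```text
scene phone 0 210 x(ideal -88..20) [-0.0896 -0.0064] front y [0.0082 0.0126] hand y [-0.0238  0.0243] z [0.0311 0.0487 0.0569]
scene 199 [ 0.475 -0.109  0.021] 0.02820260817177014 (array([ 0.47702777, -0.11161197,  0.08261104]), np.float64(0.004694476359404789))
scene 144 [ 0.491 -0.209  0.023] 0.02797172845721994 (array([ 0.48851049, -0.21030997,  0.08525067]), np.float64(0.005749538103974487))
top phone 0 28 x(ideal -88..20) [-0.0889  0.0119] front y [0.0068 0.0128] hand y [0.0189 0.0373] z [0.0449 0.0531 0.0875]
top 187 [ 0.482 -0.113  0.023] 0.031148772795846713 (array([ 0.47960153, -0.111872  ,  0.08326555]), np.float64(0.003866079171171234))
now 42.33 [ 0.5373 -0.3044  0.1014] yaw 5.42 tilt 0.04 F [0.6 0.9 0.1] op 0.898 gf 0.0
CALL
   (0.9, [-0.0, -0.0, 19.0], [0.0, -0.0, 0.0])
   (0.9, [-0.0, -0.0, 20.0], [0.0, -0.0, 0.0])
   (0.9, [-0.0, -0.0, 19.0], [0.0, -0.0, 0.0])
   (0.9, [-0.0, -1.0, 20.0], [0.0, -0.0, 0.0])
   (0.9, [-0.7, -0.1, 19.2], [0.0, -0.0, 0.0])
```

Last one; I'll lower it 28 mm this time.

Emit:
{"api": "apply_moves", "payload": {
  "moves": [
    {"jaw": 0.9,"offset": [0,0,19],"rot": [0,0,0]},
    {"jaw": 0.9,"offset": [0,0,20],"rot": [0,0,0]},
    {"jaw": 0.9,"offset": [0,0,19],"rot": [0,0,0]},
    {"jaw": 0.9,"offset": [0,0,19],"rot": [0,0,0]},
    {"jaw": 0.9,"offset": [-1,-1,20],"rot": [0,0,0]}
  ]
}}

```text
time_s: 42.95
eef_pos: [0.5388, -0.306, 0.0025]
eef_rot: [-0.0, -0.047, 0.999, 0.0]
wrist_force: [0.4, -0.2, 0.0]
opening: 0.898
grasp_force: 0.0
```

Emit:
{"api": "apply_moves", "payload": {
  "moves": [
    {"jaw": 0.6,"offset": [0,0,0],"rot": [0,0,0]},
    {"jaw": 0.5,"offset": [0,0,0],"rot": [0,0,0]},
    {"jaw": 0.4,"offset": [0,0,0],"rot": [0,0,0]},
    {"jaw": 0.3,"offset": [0,0,0],"rot": [0,0,0]},
    {"jaw": 0.2,"offset": [0,0,0],"rot": [0,0,0]}
  ]
}}

```text
time_s: 43.58
eef_pos: [0.5392, -0.3063, 0.0046]
eef_rot: [0.0, -0.047, 0.999, -0.0]
wrist_force: [0.2, 0.5, -0.1]
opening: 0.31
grasp_force: 60.2
```

Emit:
{"api": "apply_moves", "payload": {
  "moves": [
    {"jaw": 0.2,"offset": [0,0,0],"rot": [0,0,0]},
    {"jaw": 0.2,"offset": [10,0,0],"rot": [0,0,0]},
    {"jaw": 0.2,"offset": [15,0,0],"rot": [0,0,0]},
    {"jaw": 0.2,"offset": [20,0,0],"rot": [0,0,0]},
    {"jaw": 0.2,"offset": [20,0,0],"rot": [0,0,0]}
  ]
}}

```text
time_s: 44.2
eef_pos: [0.4726, -0.3122, 0.004]
eef_rot: [-0.0, -0.047, 0.999, 0.0]
wrist_force: [-0.1, -0.8, -0.9]
opening: 0.306
grasp_force: 60.2
```

Emit:
{"api": "apply_moves", "payload": {
  "moves": [
    {"jaw": 0.2,"offset": [15,0,0],"rot": [0,0,0]},
    {"jaw": 0.2,"offset": [0,0,0],"rot": [0,0,0]},
    {"jaw": 0.2,"offset": [0,0,0],"rot": [0,0,0]},
    {"jaw": 0.2,"offset": [0,0,0],"rot": [0,0,0]},
    {"jaw": 0.2,"offset": [0,0,0],"rot": [0,0,0]}
  ]
}}

```text
time_s: 44.82
eef_pos: [0.4598, -0.3136, 0.0041]
eef_rot: [0.0, -0.047, 0.999, -0.0]
wrist_force: [-0.0, 0.2, -0.6]
opening: 0.31
grasp_force: 60.2
```

```bash
python3 - <<'E'
from h import *
for c in('scene','top'): held(c,*snap(c))
plan([])
E
```

```text
scene side 1 hand 37 x [-0.0079  0.015 ] y [0.0125 0.0145] worldz [0.0289 0.0418 0.0535]
scene side -1 jaw 54 x [-0.0938 -0.0372] y [-0.023  -0.0142] worldz [0.0187 0.0422 0.0516]
scene side -1 hand 14 x [0.0107 0.0163] y [-0.012  -0.0092] worldz [0.0295 0.041  0.0537]
top side 1 jaw 37 x [-0.0856 -0.055 ] y [0.0163 0.0231] worldz [0.0422 0.0497 0.0547]
now 44.92 [ 0.4596 -0.3136  0.0041] yaw 5.43 tilt 0.0 F [ 0.5  0.2 -0.6] op 0.315 gf 60.2
```

Emit:
{"api": "apply_moves", "payload": {
  "moves": [
    {"jaw": 0.2,"offset": [0,0,10],"rot": [0,0,0]},
    {"jaw": 0.2,"offset": [0,0,10],"rot": [0,0,0]},
    {"jaw": 0.2,"offset": [0,0,5],"rot": [0,0,0]},
    {"jaw": 0.2,"offset": [0,0,3],"rot": [0,0,0]},
    {"jaw": 0.2,"offset": [0,0,0],"rot": [0,0,0]}
  ]
}}

```text
time_s: 45.55
eef_pos: [0.4593, -0.314, -0.0233]
eef_rot: [-0.0, -0.047, 0.999, -0.0]
wrist_force: [-4.3, 0.7, 5.9]
opening: 0.309
grasp_force: 61.2
```

Emit:
{"api": "apply_moves", "payload": {
  "moves": [
    {"jaw": 0.45,"offset": [0,0,0],"rot": [0,0,0]},
    {"jaw": 0.6,"offset": [0,0,0],"rot": [0,0,0]},
    {"jaw": 0.75,"offset": [0,0,0],"rot": [0,0,0]},
    {"jaw": 0.9,"offset": [0,0,0],"rot": [0,0,0]},
    {"jaw": 0.9,"offset": [0,0,0],"rot": [0,0,0]}
  ]
}}

```text
time_s: 46.18
eef_pos: [0.4593, -0.3137, -0.0239]
eef_rot: [0.0, -0.047, 0.999, 0.0]
wrist_force: [-0.6, 0.5, -0.5]
opening: 0.899
grasp_force: 0.0
```

Emit:
{"api": "apply_moves", "payload": {
  "moves": [
    {"jaw": 0.9,"offset": [0,0,-16],"rot": [0,0,0]},
    {"jaw": 0.9,"offset": [0,0,-30],"rot": [0,0,0]},
    {"jaw": 0.9,"offset": [0,0,-40],"rot": [0,0,0]},
    {"jaw": 0.9,"offset": [0,0,-50],"rot": [0,0,0]},
    {"jaw": 0.9,"offset": [0,0,-50],"rot": [0,0,0]}
  ]
}}

```text
time_s: 46.8
eef_pos: [0.4593, -0.3136, 0.1649]
eef_rot: [0.0, -0.047, 0.999, -0.0]
wrist_force: [0.7, -1.1, 0.0]
opening: 0.9
grasp_force: 0.0
```

Emit:
{"api": "apply_moves", "payload": {
  "moves": [
    {"jaw": 0.9,"offset": [30,40,0],"rot": [0,0,0]},
    {"jaw": 0.9,"offset": [20,50,0],"rot": [0,0,0]},
    {"jaw": 0.9,"offset": [10,50,0],"rot": [0,0,0]},
    {"jaw": 0.9,"offset": [0,50,0],"rot": [0,0,0]},
    {"jaw": 0.9,"offset": [0,50,0],"rot": [0,0,0]}
  ]
}}

```text
time_s: 47.42
eef_pos: [0.3768, -0.0792, 0.1633]
eef_rot: [0.001, -0.047, 0.999, -0.001]
wrist_force: [1.4, 0.9, 0.3]
opening: 0.901
grasp_force: 0.0
```

Emit:
{"api": "apply_moves", "payload": {
  "moves": [
    {"jaw": 0.9,"offset": [0,50,0],"rot": [0,0,0]},
    {"jaw": 0.9,"offset": [0,50,0],"rot": [0,0,0]},
    {"jaw": 0.9,"offset": [0,50,0],"rot": [0,0,0]},
    {"jaw": 0.9,"offset": [0,0,0],"rot": [0,0,0]},
    {"jaw": 0.9,"offset": [0,0,0],"rot": [0,0,0]}
  ]
}}

```text
time_s: 48.05
eef_pos: [0.3632, 0.0687, 0.1628]
eef_rot: [0.001, -0.048, 0.999, -0.0]
wrist_force: [-0.0, -0.5, 0.3]
opening: 0.9
grasp_force: 0.0
```

```bash
python3 - <<'E'
from h import *
plan([])
for c in('scene','top'):
    p,d=snap(c,'fin_'+c+'.png')
    for q in clamps(c,p,d): print(c,len(q),np.round(q.mean(0),3),np.percentile(q[:,2],97).round(3),fitclamp(q))
    for n in('tin','jar','tub'):
        r=ctrl.outline_of(c,n)
        if r: print(n,np.round(r[0]['position']))
E
```

```text
now 48.05 [0.3632 0.0687 0.1628] yaw 5.47 tilt 0.09 F [-0.  -0.5  0.3] op 0.9 gf 0.0
scene 201 [ 0.471 -0.11   0.022] 0.028 (array([ 0.4765565 , -0.11132712,  0.09193245]), np.float64(0.00476371808913789))
scene 198 [ 0.484 -0.211  0.022] 0.028 (array([ 0.48818189, -0.21060509,  0.09010085]), np.float64(0.004355936604868341))
scene 219 [ 0.494 -0.31   0.021] 0.028 (array([ 0.49719352, -0.30877807,  0.09191049]), np.float64(0.004422385981148556))
tin [416. 347.]
jar [298. 204.]
tub [410. 371.]
top 219 [ 0.5   -0.31   0.024] 0.031 (array([ 0.49918374, -0.30799369,  0.09933146]), np.float64(0.0038592160377389113))
top 158 [ 0.498 -0.21   0.024] 0.031 (array([ 0.49427226, -0.20970741,  0.09619158]), np.float64(0.005608142238568975))
top 197 [ 0.48  -0.113  0.021] 0.03 (array([ 0.47928079, -0.1120215 ,  0.08504251]), np.float64(0.003946063183753028))
tin [487. 221.]
jar [255. 175.]
tub [500. 241.]
```

View pics/fin_top.png

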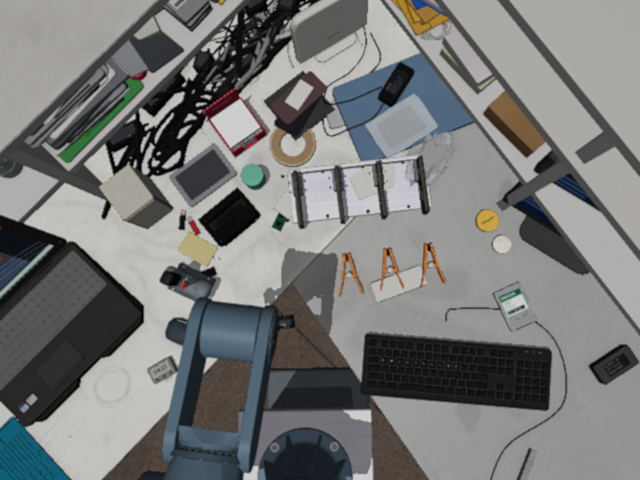

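The picture shows the three clamps flat in front of the rack at (350,273), (391,268) and (433,262). The tin, jar and tub have not moved, and the arm is clear. Handing in.

```bash
python3 -c "
from bench import ctrl
print(ctrl.hand_in())"
```

```text
the job is handed in; nothing more can be done
None
```

The job is handed in: all three clamps were clipped onto phones, the lamp trigger was held for about 3 s and let go, and the clamps now lie flat about 5 cm in front of the rack, with tin, jar and tub unmoved.

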